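Rock the tapered bung out of the granite plinth and turn its cut-out to the pointer

ROBOT

A 6-joint arm with a two-finger parallel gripper is mounted at the origin on a cart in front of the work surface, level with it; the furniture and walls round the work are solid. World frame = base frame: x ahead of the robot, y to its left, z up, the work surface at z = 0. Lengths are in m, angles in rad, forces in N, time in s.
With the tool pointing down it reaches from about 0.225 to 0.875 m from the base axis. Payload 3.4 kg.
Tool frame: the origin (TCP) lies at the very end of the fingers, on their centre line; the grasp point (between the pads) lies behind it (manip.tcp_to_grasp is the z of the grasp point in the tool frame, in m); z points along the fingers, y is the direction in which the jaws open and shut (so a half turn about z gives the same grasp; the last joint's range is limited). The gripper opens to 85 mm and grips with 20 to 120 N. Pads are 22 mm wide; open, the fingers measure 114 mm over their backs; the gripper's body (76 mm by 85 mm) begins 54 mm behind the grasp point. The pads swing forward as they close: fully open they stand 13 mm farther back than shut.
Start: joints at [-1.344, 0.276, 1.505, -0, 1.361, -0.121], TCP at [0.196, -0.541, 0.231] pointing down, gripper open.
Joint ranges: [-2.89, 2.89], [-0.75, 2.08], [0.22, 2.7], [-1.18, 4.32], [0.11, 2.71], [-2.7, 2.7]. Speed limits (rad/s): [2.57, 2.57, 3.14, 3.14, 3.14, 3.14].

INTERFACE

Orientations are given as a unit quaternion [w, x, y, z].
In Python, from rig import manip, eyes gives the robot as it stands.
- The arm moves only by the tool servo_tool, never from a script. Its argument "increments" is a list of rows, each an object with "slide": the shift along the tool's x, y, z in m, a list of three; "spin": the turn about the tool's z in degrees. A call has 1 to 8 rows; each row shifts and turns the commanded pose from where the row before left it, along the tool's axes as they then stand; what a row does not reach is not made up. A row lasts 1/10 s, in which the tool goes at most 50 mm and 8.59 degrees, less where a joint would pass 70% of its speed; a pose out of reach is approached as far as the arm can. A call is refused whole if a number of a shift passes 0.05 or a number of a turn 8.59, either way. A call with a gripper value outside its range is refused whole. "hand" is the opening, from 0 (shut) to 1 (fully open), set as the call begins (left out, the last holds). The fingers move at their own pace and stop on an object; "newtons" is the grip in N (left out, the last holds). Time passes only in rows, so rows that do not move let the fingers close. It gives the time, the measured TCP pose, the force and the opening at its end, in the units of the state.
- manip.get_state(): the state, without advancing time (a new reading comes with each control period).
- eyes.get_image(name): name is "scene" or "top" or "wrist"; returns the picture (400x640x3 uint8, blue, green, red); there is no depth.
- eyes.calibration(name): a dict with "fx", "fy", "cx", "cy" (pixels), "rvec" (rotation vector, rad) and "tvec" (3), from world to camera coordinates, as OpenCV has them; the wrist camera has in their place "hand_eye" (4x4, takes a point from camera to tool coordinates, whose origin is the TCP and whose axes are the flange's). Camera axes: x right, y down, z forward; pixel columns grow to the right and rows downward; lengths in m; the calibration is good to about 2 mm. A picture is of the moment at which its call begins: read the wrist's pose just before it. calibration takes no time and is no camera call.
- manip.sign_off(): hands the job in, once; it reports no verdict.
The state is a dict: "clock": time; "qpos": joint angles; "qd": joint speeds; "effort": joint torques, N m; "position": TCP position; "ee_rot": TCP orientation; "contact_force": force on the tool from outside, world axes, zero at the start; "moment": the same for the moment, N m; "width": finger opening in m.
Only numpy, scipy, OpenCV 4.12 (cv2) and the standard library are available. Lean on these libraries where they do the work, as an engineer would, in place of code of your own. Each camera call takes 0.05 s, during which the arm holds its last target.

TASK

The round dark granite plinth on the bench turntable was polished with an orange tapered bung in its bore, and now has to be set up for drilling. The bung is too tight for a straight pull, which would only lift the loose plinth with it: rock the bung side to side while you ease it up, so that the plinth stays down on the turntable, and put it in the empty half of the grey plug tray. Then turn the plinth until the square cut-out in its rim faces the yellow pointer; the plinth stays on the turntable and everything else on the bench where it is.

Things in the scene. Friction and masses are not known exactly. Their poses are not given: they have to be found in the camera images.
- bung: Orange rubber bung, 68 mm tall, 70 g, round about its z; origin at the centre of its underside, z up when seated. Going up: tapered shank, 27 mm across at the foot, 36 mm at 30 mm height; collar 43 mm across, 30 to 34 mm; round knob 30 mm across, 34 to 68 mm. Seated, its underside is 3 mm above the plinth's underside and the collar 5 mm above the plinth's top: it can lean 0.18 rad each way.
- bung_grip (a point): On the bung's axis in the knob, 55 mm above its underside: where to grip (fingertips must stay above the collar, 34 mm up). Twisting the bung only spins the turntable.
- bore_lips (a point): On the bore's axis at the ring of sprung rubber lips, 20 mm above the plinth's underside: the bung rocks about here. A straight pull needs about 15 N at first, so it raises the plinth. Leaned 0.1 to 0.15 rad to each side in turn with 1 to 2 mm of lift per stroke (about 0.4 s, tilt and lift together) it walks out with little pull; the grip fades evenly and it is free 17 mm above its seat.
- plinth: Dark speckled granite disc, 140 mm across, 28 mm thick, 0.95 kg, held on the turntable only by weight and friction; origin at the centre of its underside, 44 mm above the bench, z up. 41 mm bore through the centre. In the rim towards its own -x a square cut-out, open top to bottom: 40 mm wide (y -20 to 20 mm), flat floor 50 mm from the axis.
- notch (a point): Middle of the cut-out, 60 mm from the plinth's axis, at half thickness. About 1 N sideways on a side wall of the cut-out turns plinth and turntable head together, either way round; they stop where they are left.
- turntable: Bench turntable, fixed to the bench: grey-blue round foot 148 mm across; origin on its axis at bench level, z up. Its free-turning head is 116 mm across, its top 44 mm above the bench (a finger in the cut-out must stay above that). The cut-out faces the pointer when the x axes of plinth and turntable point the same way.
- pointer_tip (a point): Tip of the yellow arrow on the turntable's fixed low arm, which points at the axis from the turntable's own -x side: 82 mm from the axis (the arrow reaches out to 110 mm), nowhere higher than 22 mm above the bench.
- plug_tray: Grey open tray, 130 x 200 x 35 mm, walls and floor 4 mm, fixed; origin at the centre of its underside, z up. A divider at y = 0 halves it: the half towards its own -y is empty, in the other lie two black plugs. It stands left or right of the turntable.
- empty_half (a point): Centre of the floor of the tray's empty half, whose inside is 122 mm along x and 94 mm along y.
- jar: Bystander, to be left alone: clear glass jar with a grey lid, 71 mm across, 102 mm tall; origin at the centre of its underside.
- whetstone: Bystander, to be left alone: dark dressing stone, 48 x 150 x 24 mm, long along its y; origin at the centre of its underside.
- wood_block: Bystander, to be left alone: wooden packing block, 42 x 60 x 30 mm; origin at the centre of its underside.
- pin_spanner: Bystander, to be left alone: flat black two-pin spanner, 42 x 165 x 11 mm, long along its y; origin at the centre of its underside.
- sample_tile: Bystander, to be left alone: red granite sample tile, 56 x 56 x 10 mm; origin at the centre of its underside.
- felt_wheel: Bystander, to be left alone: cream felt polishing bob, 60 mm across, 25 mm tall; origin at the centre of its underside.
There are look-alikes about, which are no part of the job. There is more than one size of the bung; the job needs the largest.

How it is judged:
On the way, in this order (a step that is already met when the one before it is completed fails the run):
1. the bung is rocked over by more than 0.06 rad (3.4 degrees) while still low in the bore (angle between the z axis of bung and the z axis of plinth, either way round above 0.06 rad and z of bung in the frame of plinth below 0.013 m), for 0.02 s.
2. the bung is rocked back through upright, still in the bore (angle between the z axis of bung and the z axis of plinth, either way round below 0.03 rad and z of bung in the frame of plinth below 0.017 m).
3. the bung is rocked over again by more than 0.06 rad, still in the bore (angle between the z axis of bung and the z axis of plinth, either way round above 0.06 rad and z of bung in the frame of plinth below 0.02 m), for 0.02 s.
4. the bung lies released and at rest in the empty half of the plug tray (x of bung in the frame of plug_tray between -0.061 and 0.061 m and y of bung in the frame of plug_tray between -0.096 and -0.002 m and z of bung in the frame of plug_tray between 0 and 0.035 m and linear speed of bung below 0.02 m/s and contact force between the fingers and bung below 0.2 N), for 0.2 s.
5. the plinth's cut-out faces the yellow pointer (angle between the x axis of plinth and the x axis of turntable, either way round below 0.12 rad and x of notch in the frame of turntable below 0 m), for 0.2 s.
At the end, for the whole second after the job is handed in: The bung is released and at rest in the empty half of the plug tray; the plinth rests flat on the turntable's head, within 20 mm of its axis, at rest, with its cut-out facing the pointer to within 0.12 rad (7 degrees) (all of step 4 and all of step 5 and horizontal distance between plinth and turntable below 0.02 m and z of plinth in the frame of turntable below 0.048 m and angle between plinth's own z axis and vertical below 0.03 rad and angular speed of plinth below 0.05 rad/s); the robot touches nothing.
It fails at once if the plinth is lifted more than 8 mm off the turntable or tipped (z of plinth in the frame of turntable above 0.052 m or angle between plinth's own z axis and vertical above 0.15 rad).
It fails at once if a bystander is shifted more than 30 mm (distance of any of jar, whetstone, wood_block, pin_spanner, sample_tile, felt_wheel from where it was at the start of the episode above 0.03 m).
It also fails if it takes over 72 s, if anything falls off the work surface, if the arm or the gripper's body presses on something with over 40 N, if the wrist force passes 120 N, or if a joint passes its speed limit or range.

## Working session

There is one attempt and no reset: what is moved stays moved. The work goes in short steps, Python scripts to look and compute and a tool call to move; the robot and the scene stay as the last step left them, time stands still between calls to the robot, and variables do not carry over. Pictures are saved under pics/ and viewed, and the job is handed in when it is done.

Besides the shell and the picture viewer there is one more tool, called after ">>>" as name(argument=value, ...) on one line, values as JSON. servo_tool: Moves the arm, as the interface text tells. Its arguments: {"type":"object","properties":{"increments":{"type":"array","items":{"type":"object","properties":{"slide":{"type":"array","items":{"type":"number"}},"spin":{"type":"number"}}}},"hand":{"type":"number"},"newtons":{"type":"number"}},"required":["increments"]}

```bash
ls; mkdir -p pics
python3 - <<'E'
from rig import manip, eyes
import cv2
print(manip.get_state(), manip.tcp_to_grasp)
for n in ["scene","top","wrist"]:
    cv2.imwrite(f"pics/{n}0.png",eyes.get_image(n)); print(n,eyes.calibration(n))
E
```

```text
pics
{'clock': 0.0, 'qpos': array([-1.34401654e+00,  2.76601143e-01,  1.50611729e+00, -1.10292720e-06,
        1.36071649e+00, -1.21019287e-01]), 'qd': array([ 8.65595898e-04, -1.49982253e-03,  8.01691581e-04, -1.80581734e-04,
       -9.28986962e-05,  2.54143267e-04]), 'effort': array([-5.62869027e-04, -4.16766143e+01, -2.45806217e+01, -1.45249705e-04,
        1.09855982e-02, -5.89239718e-06]), 'position': array([ 0.19584193, -0.54006129,  0.23044253]), 'ee_rot': array([-9.19820356e-04,  9.84917104e-01,  1.73024417e-01, -4.92257070e-05]), 'contact_force': array([0.2817328 , 0.3644427 , 0.05124311]), 'moment': array([ 0.02577099, -0.05876476, -0.00155033]), 'width': 0.08509856172635083} -0.0187
scene {'fx': 501.5362176975261, 'fy': 501.5362176975261, 'cx': 322.3820921318349, 'cy': 199.47544113010645, 'rvec': array([ 0.61583417, -2.59913892,  1.19570747]), 'tvec': array([0.46366643, 0.25997158, 1.02202544])}
top {'fx': 498.2988789236678, 'fy': 498.2988789236678, 'cx': 317.10611901988426, 'cy': 204.63623015193795, 'rvec': array([ 2.15267762, -2.12155683,  0.17543303]), 'tvec': array([-0.03912554,  0.5603615 ,  1.58503185])}
wrist {'fx': 285.1770337530239, 'fy': 285.1770337530239, 'cx': 316.66430679700767, 'cy': 201.21715388786888, 'hand_eye': array([[ 1.11109735e-03, -9.60081726e-01, -2.79717436e-01,
         7.03376631e-02],
       [ 9.99999229e-01,  9.11773192e-04,  8.42706550e-04,
        -3.95235982e-04],
       [-5.54028300e-04, -2.79718157e-01,  9.60081999e-01,
        -1.41423782e-01],
       [ 0.00000000e+00,  0.00000000e+00,  0.00000000e+00,
         1.00000000e+00]])}
```

View pics/scene0.png

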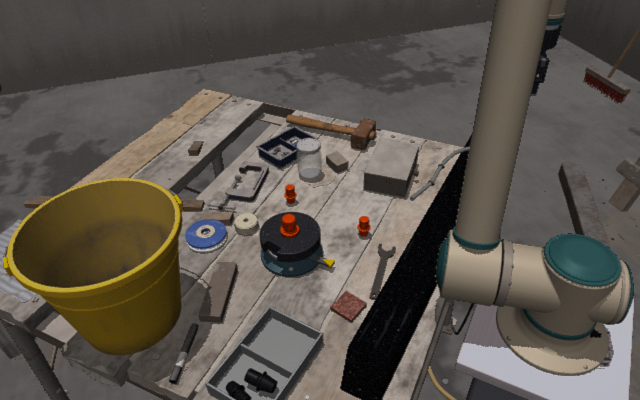

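View pics/top0.png

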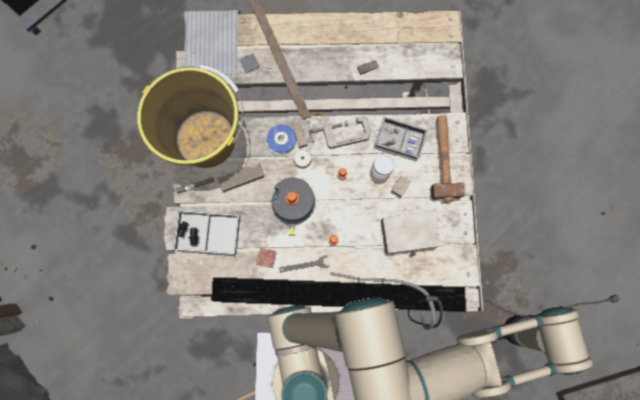

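View pics/wrist0.png

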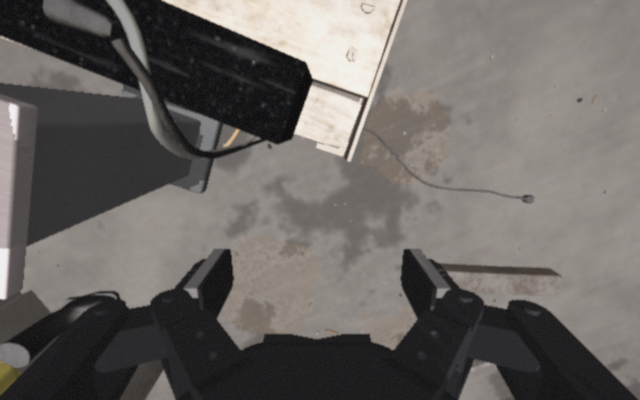

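Top view: the orange candidates are the bung seated in the plinth at (292,197), and two loose bungs at (342,173) and (333,240). I choose the one in the plinth's bore: it is the largest and it is seated. The pointer is at (292,231). The tray is at (207,234), with its empty half on the right. Next I measure these and check the choice in a crop.

```bash
cat > h.py <<'E'
import numpy as np, cv2
from rig import manip, eyes
from scipy.spatial.transform import Rotation as R
def cam(n,st=None):
    c=eyes.calibration(n); K=np.array([[c['fx'],0,c['cx']],[0,c['fy'],c['cy']],[0,0,1]])
    if 'rvec' in c:
        Rm=cv2.Rodrigues(c['rvec'])[0]; return K,Rm.T,-Rm.T@c['tvec']
    q=st['ee_rot']; T=np.eye(4); T[:3,:3]=R.from_quat([q[1],q[2],q[3],q[0]]).as_matrix(); T[:3,3]=st['position']
    M=T@c['hand_eye']; return K,M[:3,:3],M[:3,3]
def ray(C,uv,z):
    K,Rw,o=C; d=Rw@np.linalg.inv(K)@np.array([uv[0],uv[1],1.]); return o+d*(z-o[2])/d[2]
def proj(C,P):
    K,Rw,o=C; p=K@(Rw.T@(np.array(P)-o)); return p[:2]/p[2]
def tri(C1,u1,C2,u2):
    A=[];b=[]
    for (K,Rw,o),u in((C1,u1),(C2,u2)):
        d=Rw@np.linalg.inv(K)@np.array([u[0],u[1],1.]); d/=np.linalg.norm(d); M=np.eye(3)-np.outer(d,d); A.append(M); b.append(M@o)
    return np.linalg.lstsq(np.vstack(A),np.hstack(b),rcond=None)[0]
def blobs(img,lo,hi,amin=15):
    m=cv2.inRange(cv2.cvtColor(img,cv2.COLOR_BGR2HSV),lo,hi); n,l,s,c=cv2.connectedComponentsWithStats(m)
    return [(s[i,:].tolist(),c[i].round(1).tolist()) for i in range(1,n) if s[i,4]>=amin]
E
python3 - <<'E'
from h import *
t=cv2.imread('pics/top0.png'); s=cv2.imread('pics/scene0.png')
Ct,Cs=cam('top'),cam('scene')
for im in(t,s):
    print('or',blobs(im,(3,180,120),(12,255,255))); print('ye',blobs(im,(20,150,120),(33,255,255),8))
a=cv2.resize(t[165:275,160:370],None,fx=3.5,fy=3.5,interpolation=cv2.INTER_CUBIC)
b=cv2.resize(s[180:320,220:400],None,fx=4,fy=4,interpolation=cv2.INTER_CUBIC)
cv2.imwrite('pics/ct.png',a);cv2.imwrite('pics/cs.png',b)
print(ray(Ct,(292,197),.115),ray(Ct,(292,231),.02))
E
```

```text
or []
ye []
or [([286, 185, 8, 5, 36], [289.3, 187.0]), ([285, 193, 11, 6, 22], [289.5, 195.9]), ([282, 214, 13, 9, 99], [288.1, 218.1]), ([360, 216, 9, 7, 45], [364.0, 218.9]), ([280, 225, 19, 11, 68], [288.6, 231.1]), ([358, 224, 11, 8, 25], [361.7, 228.9])]
ye [([3, 178, 179, 115, 1887], [91.4, 243.7]), ([322, 259, 12, 7, 44], [328.3, 261.4])]
[0.57262922 0.04819257 0.115     ] [0.47582416 0.05051093 0.02      ]
```

View pics/ct.png

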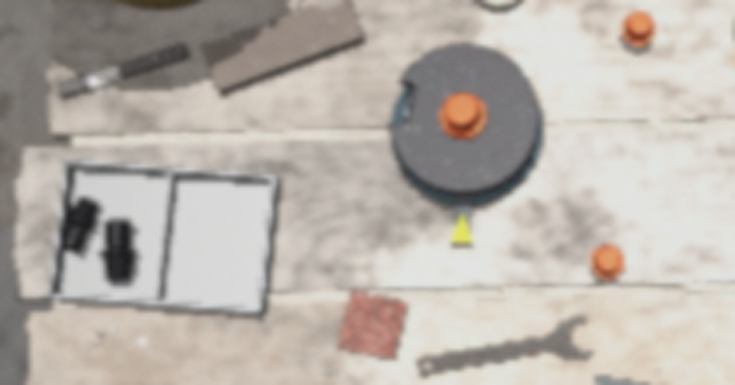

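View pics/cs.png

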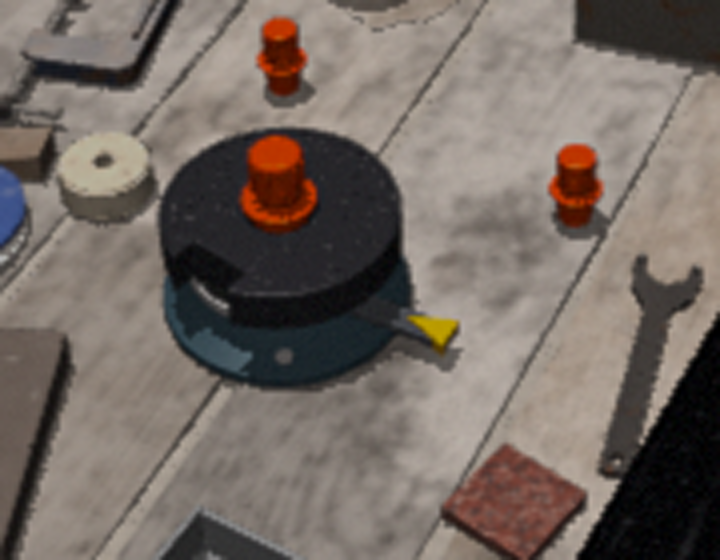

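Run:
```python
from h import *
t=cv2.imread('pics/top0.png'); s=cv2.imread('pics/scene0.png')
Ct,Cs=cam('top'),cam('scene')
print([b for b in blobs(t,(3,100,90),(16,255,255))]); print(blobs(t,(22,90,120),(36,255,255),8)[-3:])
kt=[b for b in blobs(t,(3,100,90),(16,255,255))]
# plinth top in scene: contour mask dark low value
for n,im,C,(x0,y0,x1,y1) in(('t',t,Ct,(262,170,325,228)),):
    g=im[y0:y1,x0:x1].astype(int); m=((g.max(2)<125)).astype(np.uint8)*255
    m=cv2.morphologyEx(m,cv2.MORPH_OPEN,np.ones((3,3)))
    cs=max(cv2.findContours(m,0,cv2.CHAIN_APPROX_NONE)[0],key=cv2.contourArea)
    h=cv2.convexHull(cs); e=cv2.fitEllipse(cs); print(n,e, np.array(e[0])+[x0,y0], ray(C,np.array(e[0])+[x0,y0],.07)); 
    cv2.imwrite('pics/m.png',cv2.resize(m,None,fx=6,fy=6))
p=tri(Ct,(291.6,197),Cs,(288.5,217.8)); print(p)
print('knob top scene', ray(Cs,(220+275/4,180+147/4),.115), 'tip yellow', ray(Cs,(328.3,261.4),.02))
print('knob top top', ray(Ct,(160+462/3.5,165+113/3.5),.115))
for uv in [(70,163),(278,177),(265,313),(56,297),(175,172),(163,300)]:
    print('tray',ray(Ct,(160+uv[0]/3.5,165+uv[1]/3.5),.035))
for uv in [(413,82),(403,121)]: print('notch',ray(Ct,(160+uv[0]/3.5,165+uv[1]/3.5),.072))
for uv in [(178,250),(230,310),(205,243),(245,290)]: print('notchs',ray(Cs,(220+uv[0]/4,180+uv[1]/4),.072))
```

```text
[([438, 116, 9, 35, 227], [442.7, 133.3]), ([443, 160, 6, 21, 86], [445.1, 169.9]), ([338, 169, 9, 9, 66], [341.9, 173.0]), ([286, 192, 13, 13, 139], [291.9, 197.7]), ([329, 235, 9, 10, 68], [333.0, 239.4])]
[([138, 68, 101, 97, 1307], [188.6, 118.8]), ([290, 227, 4, 7, 24], [291.5, 230.4])]
t ((29.9458065032959, 31.208251953125), (39.18318557739258, 46.53363800048828), 2.5347793102264404) [291.9458065  201.20825195] [0.56689494 0.05036948 0.07      ]
[0.57537934 0.05058403 0.11232174]
knob top scene [0.5774786  0.05035173 0.115     ] tip yellow [0.47792276 0.05408075 0.02      ]
knob top top [0.57171831 0.04817205 0.115     ]
tray [0.53290055 0.41901406 0.035     ]
tray [0.5225092  0.22337562 0.035     ]
tray [0.39526999 0.23037096 0.035     ]
tray [0.40723673 0.42458637 0.035     ]
tray [0.525822   0.32011401 0.035     ]
tray [0.40590365 0.32533859 0.035     ]
notch [0.60783082 0.09632809 0.072     ]
notch [0.57110628 0.10454568 0.072     ]
notchs [0.60955772 0.10850774 0.072     ]
notchs [0.55974245 0.13488014 0.072     ]
notchs [0.59885791 0.09713916 0.072     ]
notchs [0.56006584 0.1184723  0.072     ]
```

View pics/m.png

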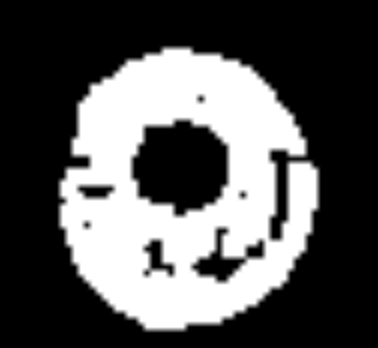

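The crop shows the plinth's bung is clearly the largest of the three, with its collar just above the granite. The cut-out faces +y and the pointer is on the −x side. Axis ≈ (0.574, 0.049). I'm moving above it now.

>>> servo_tool(increments=[{"slide": [0.039,-0.03,0]},{"slide": [0.039,-0.03,0]},{"slide": [0.039,-0.03,0]},{"slide": [0.039,-0.03,0]},{"slide": [0.039,-0.03,0]},{"slide": [0.039,-0.03,0]},{"slide": [0.039,-0.03,0]},{"slide": [0.039,-0.03,0]}], hand=1)

```text
$.increments[0]: bad value
```

>>> servo_tool(increments=[{"slide": [0.039,-0.03,0]},{"slide": [0.039,-0.03,0]},{"slide": [0.039,-0.03,0]},{"slide": [0.039,-0.03,0]},{"slide": [0.039,-0.03,0]},{"slide": [0.039,-0.03,0]},{"slide": [0,0,0]}])

```text
$.increments[0]: bad value
```

Run:
```python
from h import *
st=manip.get_state(); w=eyes.get_image('wrist'); cv2.imwrite('pics/w1.png',w); C=cam('wrist',st)
print(st['clock'],st['position'],st['ee_rot'],st['qpos'],st['contact_force'])
print(blobs(w,(3,150,100),(16,255,255)),blobs(w,(20,150,120),(36,255,255),8))
print(proj(C,(.574,.049,.115)))
import pickle; pickle.dump(st,open('st1.pkl','wb'))
```

```text
0.15 [ 0.19585197 -0.5401897   0.23060317] [-7.24763049e-04  9.84918132e-01  1.73019497e-01 -5.17668608e-05] [-1.34403358e+00  2.76488797e-01  1.50587485e+00 -2.73934933e-05
  1.36068198e+00 -1.21020774e-01] [ 0.74277528 -0.01735247  0.3144068 ]
[] []
[ -771.40559008 -1181.82861431]
```

View pics/w1.png

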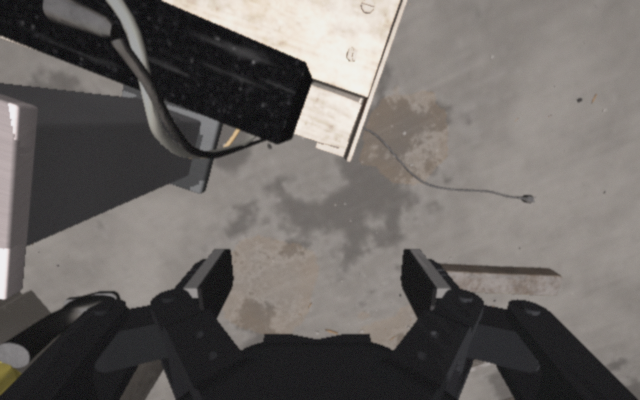

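The call needs "spin" in every row.

>>> servo_tool(increments=[{"slide": [0.039,-0.03,0],"spin": 0},{"slide": [0.039,-0.03,0],"spin": 0},{"slide": [0.039,-0.03,0],"spin": 0},{"slide": [0.039,-0.03,0],"spin": 0},{"slide": [0.039,-0.03,0],"spin": 0},{"slide": [0.039,-0.03,0],"spin": 0},{"slide": [0.039,-0.03,0],"spin": 0},{"slide": [0.039,-0.03,0],"spin": 0}], hand=1)

```text
clock: 1.0
position: [0.4081, -0.2068, 0.2314]
ee_rot: [0.0, 0.985, 0.173, 0.0]
contact_force: [1.1, -0.5, -0.4]
width: 0.0853
```

>>> servo_tool(increments=[{"slide": [0.039,-0.03,0],"spin": 0},{"slide": [0.039,-0.03,0],"spin": 0},{"slide": [0.039,-0.03,0],"spin": 0},{"slide": [0.039,-0.03,0],"spin": 0},{"slide": [0.039,-0.03,0],"spin": 0},{"slide": [0.039,-0.03,0],"spin": 0},{"slide": [0,0,0],"spin": 0}])

```text
clock: 1.7
position: [0.5689, 0.0455, 0.2307]
ee_rot: [-0.001, 0.984, 0.176, 0.001]
contact_force: [-0.9, -0.9, -1.2]
width: 0.0853
```

Run:
```python
from h import *
st=manip.get_state(); w=eyes.get_image('wrist'); cv2.imwrite('pics/w2.png',w); C=cam('wrist',st)
print(st['clock'],st['position'],st['ee_rot'],st['qpos'],st['contact_force'])
print(blobs(w,(3,150,100),(16,255,255)),blobs(w,(20,150,120),(36,255,255),8))
print(proj(C,(.574,.049,.115)))
import pickle; pickle.dump(st,open('st2.pkl','wb'))
```

```text
1.7 [0.56889609 0.04551368 0.23065615] [-0.00128166  0.9844133   0.17586203  0.00116852] [-0.04400922  0.2686834   1.51687007  0.00308491  1.35432123  1.1725638 ] [-0.89192728 -0.89002595 -1.21974001]
[([457, 129, 36, 26, 520], [475.5, 141.9]), ([295, 158, 40, 42, 1192], [314.7, 178.9]), ([364, 277, 22, 18, 147], [373.1, 283.4]), ([370, 291, 17, 15, 197], [378.3, 298.2])] []
[315.50817132 190.63092742]
```

View pics/w2.png

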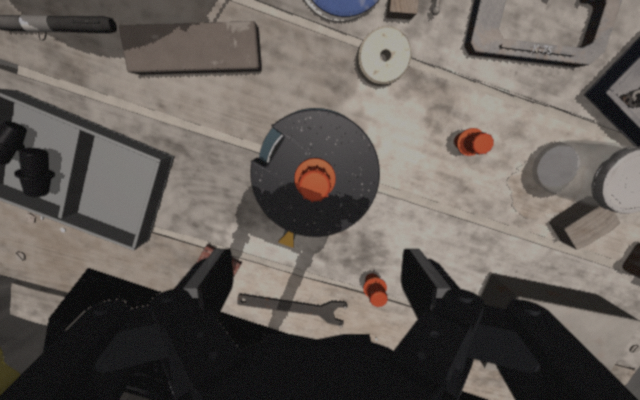

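Run:
```python
from h import *
import pickle
st=pickle.load(open('st2.pkl','rb')); w=cv2.imread('pics/w2.png'); C=cam('wrist',st)
x0,y0,x1,y1=230,95,400,260
c=cv2.resize(w[y0:y1,x0:x1],None,fx=4,fy=4,interpolation=cv2.INTER_CUBIC); cv2.imwrite('pics/w2c.png',c)
```

```text
(no output)
```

View pics/w2c.png

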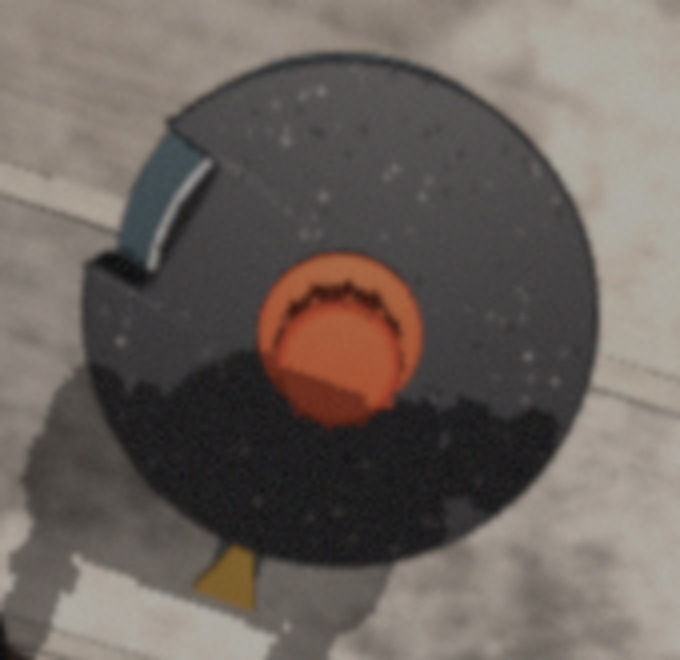

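Run:
```python
from h import *
import pickle
st=pickle.load(open('st2.pkl','rb')); C=cam('wrist',st)
f=lambda u,v,z: ray(C,(230+u/4,95+v/4),z)
k=f(340,363,.115);p=f(340.5,308.5,.072);print('knob',k,'plinth',p)
for u,v in[(173,122),(88,265),(213,160),(150,283)]:
    q=f(u,v,.072); d=q-p; print('notch',q,np.hypot(d[0],d[1]),np.degrees(np.arctan2(d[1],d[0])))
for u,v in[(195,588),(253,610),(224,599)]:
    q=f(u,v,.02); d=q-p; print('ptr',q,np.hypot(d[0],d[1]),np.degrees(np.arctan2(d[1],d[0])))
q=st['ee_rot'];Rm=R.from_quat([q[1],q[2],q[3],q[0]]).as_matrix();print(np.degrees(np.arctan2(Rm[1,0],Rm[0,0])))
print('err tool',Rm.T@(np.array([*((k+p)/2)[:2],.085])-st['position']))
```

```text
knob [0.57819566 0.05104921 0.115     ] plinth [0.58277991 0.05292496 0.072     ]
notch [0.61299315 0.10950229 0.072     ] 0.06413917752832585 61.89703813098469
notch [0.57053312 0.11929769 0.072     ] 0.06749313005858923 100.45437074801428
notch [0.60757651 0.09696389 0.072     ] 0.05054006831013778 60.61784142343895
notch [0.57166378 0.10253894 0.072     ] 0.05084402697380293 102.62869686861582
ptr [0.46796904 0.06297154 0.02      ] 0.11524959524980109 174.99904641169977
ptr [0.46712063 0.04211146 0.02      ] 0.11616367697426291 -174.65869210499955
ptr [0.46754605 0.0525714  0.02      ] 0.1152343989009747 -179.82420328353035
20.257517807405346
err tool [ 0.01271525 -0.00175173  0.14569571]
```

>>> servo_tool(increments=[{"slide": [0.01,-0.001,0.035],"spin": 0},{"slide": [0,0,0.035],"spin": 0},{"slide": [0,0,0],"spin": 0},{"slide": [0,0,0],"spin": 0}])

```text
clock: 2.15
position: [0.5745, 0.0436, 0.1614]
ee_rot: [0.0, 0.985, 0.172, -0.001]
contact_force: [0.8, -0.1, 0.5]
width: 0.085
```

Run:
```python
from h import *
import pickle
st=manip.get_state(); w=eyes.get_image('wrist'); cv2.imwrite('pics/w3.png',w); C=cam('wrist',st)
print(st['clock'],st['position'],st['ee_rot'],st['contact_force'])
print(proj(C,(.577,.051,.115)),proj(C,(.577,.051,.072)))
pickle.dump(st,open('st3.pkl','wb'))
```

```text
2.15 [0.57448811 0.04359435 0.16137679] [ 7.47904313e-05  9.85022097e-01  1.72426150e-01 -8.27845325e-04] [ 0.79415138 -0.14977962  0.53181498]
[308.21313733 215.91786594] [309.64597586 199.00639811]
```

View pics/w3.png

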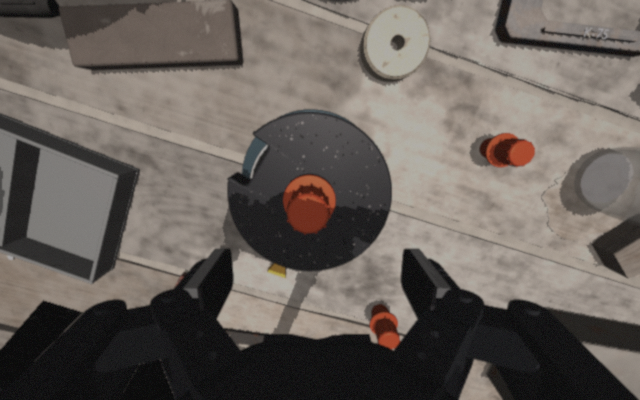

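Run:
```python
from h import *
import pickle
w=cv2.imread('pics/w3.png'); st=pickle.load(open('st3.pkl','rb')); C=cam('wrist',st)
cv2.imwrite('pics/w3c.png',cv2.resize(w[160:260,260:360],None,fx=6,fy=6,interpolation=cv2.INTER_CUBIC))
x0,y0,x1,y1=215,100,400,280
g=w[y0:y1,x0:x1]; m=((g.max(2)<100)|(g[:,:,2].astype(int)-g[:,:,0]>60)).astype(np.uint8)*255
```

```text
(no output)
```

View pics/w3c.png

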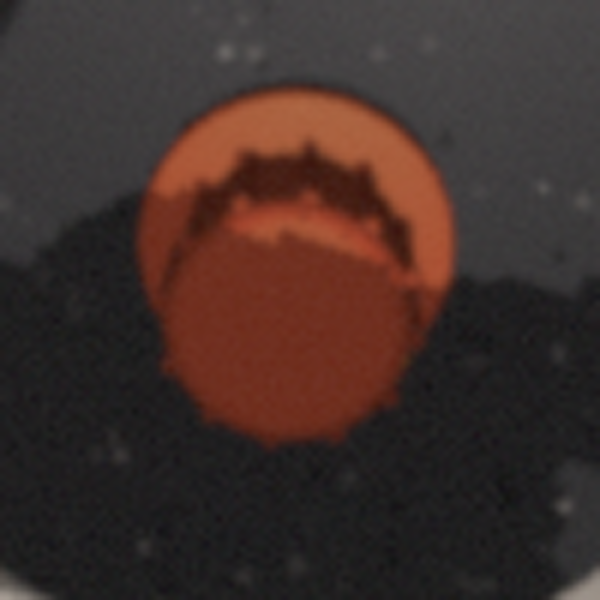

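Run:
```python
from h import *
import pickle
st=pickle.load(open('st3.pkl','rb')); C=cam('wrist',st)
q=st['ee_rot'];Rm=R.from_quat([q[1],q[2],q[3],q[0]]).as_matrix()
for uv,z in(((308.2,214.2),.115),((309.5,201.3),.081),((310,190),.072)):
    k=ray(C,uv,z); print(k, Rm.T@(k-st['position']))
```

```text
[0.5781883  0.05142918 0.115     ] [ 0.00621839 -0.00610564  0.04636739]
[0.57762536 0.05112566 0.081     ] [ 0.00564215 -0.00600671  0.08036838]
[0.58445545 0.05333076 0.072     ] [ 0.01283006 -0.00575934  0.08935645]
```

>>> servo_tool(increments=[{"slide": [0.006,-0.006,0.0],"spin": 0},{"slide": [0,0,0.038],"spin": 0},{"slide": [0,0,0.037],"spin": 0},{"slide": [0,0,0],"spin": 0},{"slide": [0,0,0],"spin": 0}])

```text
clock: 2.7
position: [0.5797, 0.0525, 0.0876]
ee_rot: [0.0, 0.985, 0.173, 0.001]
contact_force: [0.4, -0.7, 0.9]
width: 0.0855
```

Run:
```python
from h import *
st=manip.get_state(); w=eyes.get_image('wrist'); cv2.imwrite('pics/w4.png',w)
cv2.imwrite('pics/s4.png',cv2.resize(eyes.get_image('scene')[150:300,210:400],None,fx=4,fy=4,interpolation=cv2.INTER_CUBIC))
print(st['clock'],st['position'],st['contact_force'])
```

```text
2.7 [0.57969772 0.05253492 0.08756073] [ 0.35981094 -0.73812322  0.92687738]
```

View pics/w4.png

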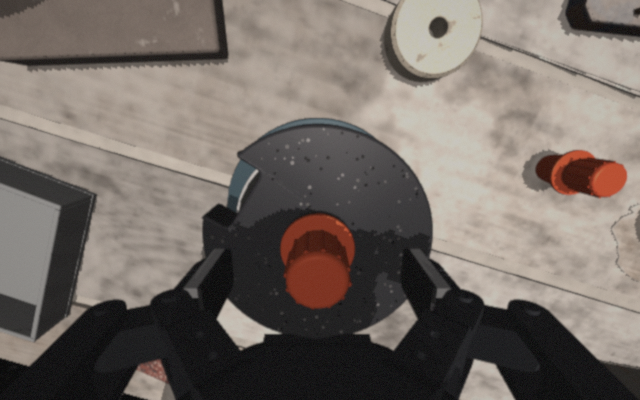

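View pics/s4.png

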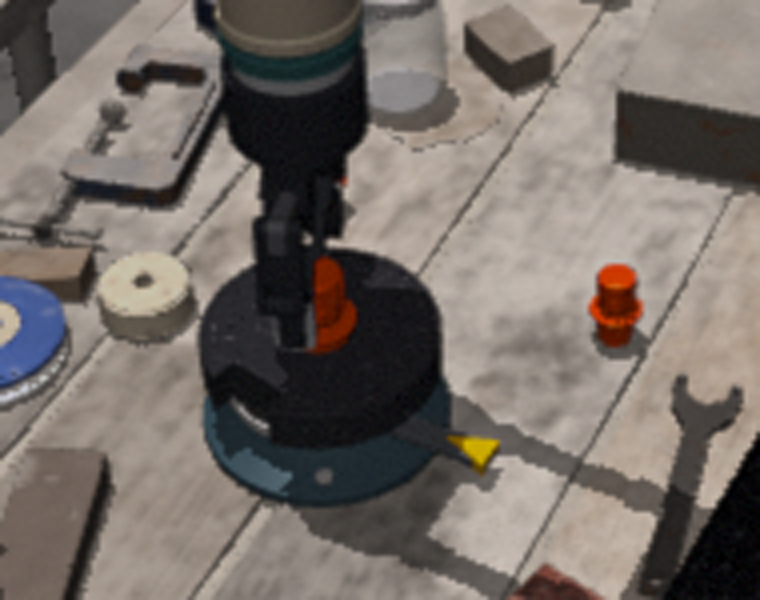

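Fingers straddle the knob: its top is at (318,281), centred between the pads. Closing.

>>> servo_tool(increments=[{"slide": [0,0,0],"spin": 0},{"slide": [0,0,0],"spin": 0},{"slide": [0,0,0],"spin": 0},{"slide": [0,0,0],"spin": 0},{"slide": [0,0,0],"spin": 0},{"slide": [0,0,0],"spin": 0}], hand=0, newtons=50)

```text
clock: 3.4
position: [0.579, 0.0524, 0.0866]
ee_rot: [0.0, 0.985, 0.173, 0.0]
contact_force: [0.0, 0.0, 3.0]
width: 0.0286
```

>>> servo_tool(increments=[{"slide": [0.0013,0,-0.0003],"spin": 0},{"slide": [0.0013,0,-0.0003],"spin": 0},{"slide": [0.0013,0,-0.0003],"spin": 0},{"slide": [0.0013,0,-0.0003],"spin": 0}])

```text
clock: 3.8
position: [0.5801, 0.0529, 0.0866]
ee_rot: [0.001, 0.985, 0.173, -0.004]
contact_force: [-5.9, -4.2, 2.2]
width: 0.0285
```

Run:
```python
from h import *
st=manip.get_state()
cv2.imwrite('pics/s5.png',cv2.resize(eyes.get_image('scene')[150:300,210:400],None,fx=4,fy=4,interpolation=cv2.INTER_CUBIC))
print(st['clock'],st['position'],st['contact_force'],st['moment'])
```

```text
3.8 [0.58005709 0.05286288 0.08664257] [-5.9492747  -4.22625263  2.18462659] [-8.10405567e-01  1.17198116e+00  3.40376466e-05]
```

View pics/s5.png

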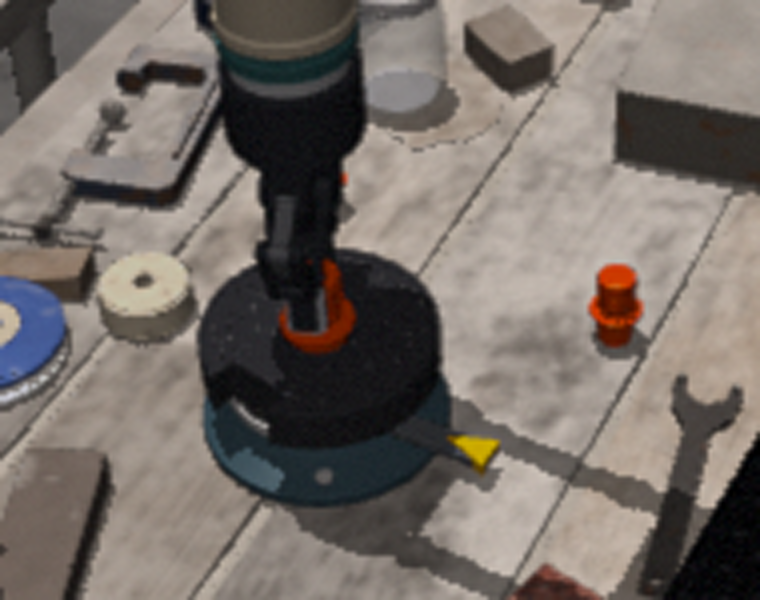

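>>> servo_tool(increments=[{"slide": [0,0,0],"spin": 0}])

```text
clock: 3.95
position: [0.5803, 0.053, 0.0866]
ee_rot: [0.0, 0.985, 0.173, -0.004]
contact_force: [-6.6, -3.5, 4.1]
width: 0.0287
```

Run:
```python
from h import *
st=manip.get_state()
print(st['clock'],st['position'],st['contact_force'],st['moment'])
```

```text
3.95 [0.58028948 0.05303746 0.08659868] [-6.56030562 -3.50280751  4.06140206] [-0.68026691  1.11931634 -0.00396429]
```

>>> servo_tool(increments=[{"slide": [0.0015,0,-0.0003],"spin": 0},{"slide": [0.0015,0,-0.0003],"spin": 0},{"slide": [0.0015,0,-0.0003],"spin": 0},{"slide": [0,0,0],"spin": 0}])

```text
clock: 4.35
position: [0.587, 0.0559, 0.0868]
ee_rot: [-0.0, 0.985, 0.173, -0.001]
contact_force: [-1.8, 0.4, -8.2]
width: 0.0286
```

Run:
```python
from h import *
st=manip.get_state()
cv2.imwrite('pics/s6.png',cv2.resize(eyes.get_image('scene')[150:300,210:400],None,fx=4,fy=4,interpolation=cv2.INTER_CUBIC))
print(st['clock'],st['position'],st['contact_force'],st['moment'])
```

```text
4.35 [0.58703609 0.05591942 0.08682392] [-1.79447583  0.39580631 -8.17573339] [-0.07486266  0.1773989  -0.00020366]
```

View pics/s6.png

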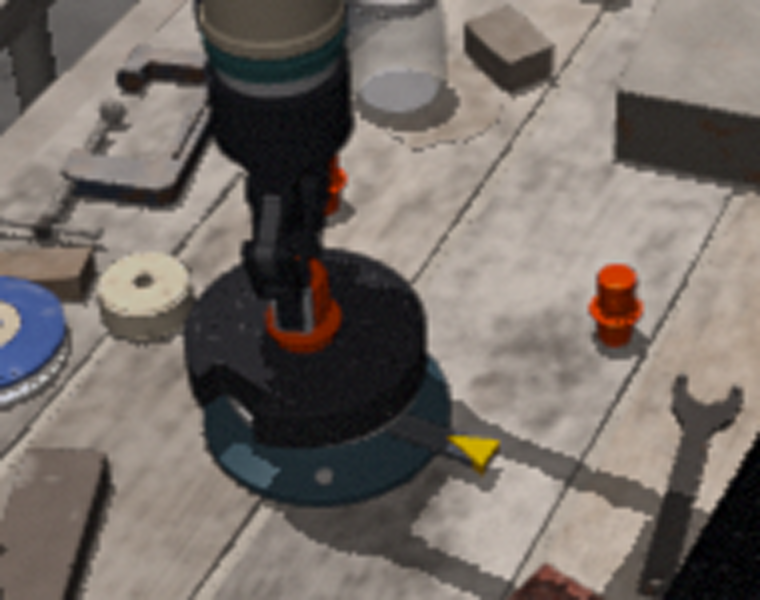

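The plinth slid about 7 mm and the bung did not lean, because a 50 N grip is too stiff about the pad axis. I'm dropping to the lightest grip, adding slight down pressure and rocking back.

>>> servo_tool(increments=[{"slide": [-0.0005,0,0.002],"spin": 0},{"slide": [0,0,0.0015],"spin": 0},{"slide": [0,0,0],"spin": 0}], newtons=20)

```text
clock: 4.7
position: [0.5877, 0.056, 0.0866]
ee_rot: [-0.0, 0.985, 0.173, 0.001]
contact_force: [-4.2, 0.7, 6.4]
width: 0.0284
```

>>> servo_tool(increments=[{"slide": [-0.002,0,0],"spin": 0},{"slide": [-0.002,0,0],"spin": 0},{"slide": [-0.002,0,0],"spin": 0}])

```text
clock: 5.0
position: [0.5864, 0.0549, 0.0867]
ee_rot: [-0.0, 0.985, 0.173, 0.005]
contact_force: [4.6, 4.4, 2.4]
width: 0.0286
```

Run:
```python
from h import *
st=manip.get_state()
cv2.imwrite('pics/s7.png',cv2.resize(eyes.get_image('scene')[150:300,210:400],None,fx=4,fy=4,interpolation=cv2.INTER_CUBIC))
print(st['clock'],st['position'],st['contact_force'],st['moment'],st['ee_rot'],st['width'])
```

```text
5.0 [0.58637524 0.05489658 0.08669564] [4.5896745  4.35908584 2.3810814 ] [ 8.24194882e-01 -8.95686190e-01 -2.56238958e-04] [-3.90493027e-04  9.84982028e-01  1.72568996e-01  5.49479925e-03] 0.02858037835267577
```

View pics/s7.png

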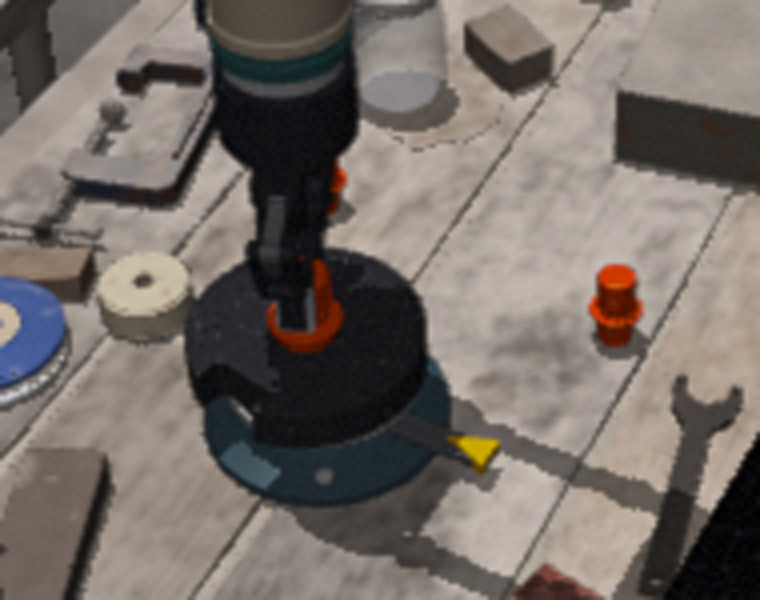

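>>> servo_tool(increments=[{"slide": [-0.0005,0,0.002],"spin": 0},{"slide": [-0.0015,0,0.002],"spin": 0},{"slide": [-0.0015,0,0.001],"spin": 0},{"slide": [-0.0015,0,0],"spin": 0}])

```text
clock: 5.45
position: [0.5857, 0.0539, 0.0854]
ee_rot: [-0.0, 0.985, 0.172, 0.01]
contact_force: [6.1, 8.4, 14.9]
width: 0.0285
```

Run:
```python
from h import *
st=manip.get_state()
cv2.imwrite('pics/s8.png',cv2.resize(eyes.get_image('scene')[150:300,210:400],None,fx=4,fy=4,interpolation=cv2.INTER_CUBIC))
print(st['clock'],st['position'],st['contact_force'],st['moment'],st['ee_rot'],st['width'])
```

```text
5.45 [0.58569503 0.05385341 0.08536807] [ 6.0789874   8.42618108 14.8861207 ] [ 1.43441202 -1.20298269  0.01918376] [-1.96335834e-04  9.85001145e-01  1.72235089e-01  1.03816808e-02] 0.02852113184015198
```

View pics/s8.png

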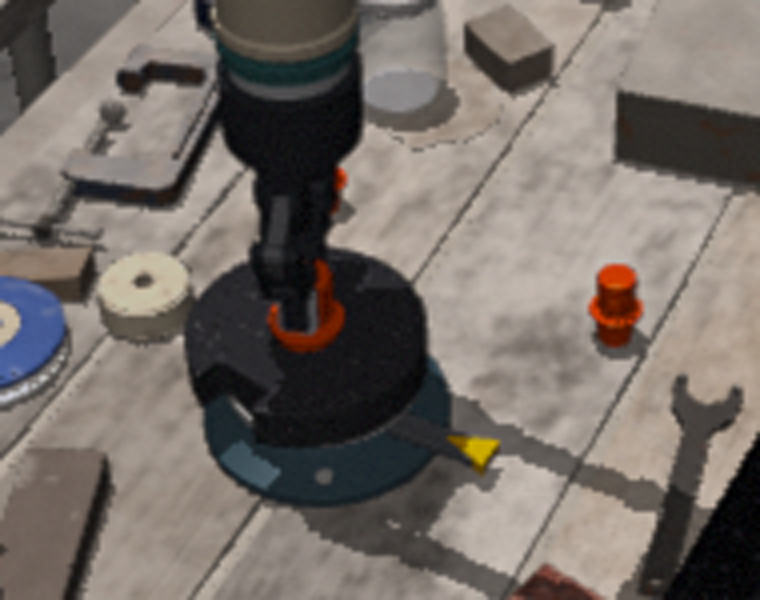

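>>> servo_tool(increments=[{"slide": [-0.0015,0,0.001],"spin": 0},{"slide": [-0.0015,0,0.001],"spin": 0},{"slide": [-0.0015,0,0],"spin": 0}])

```text
clock: 5.8
position: [0.5847, 0.0529, 0.0844]
ee_rot: [-0.0, 0.985, 0.172, 0.014]
contact_force: [10.2, 9.5, 13.5]
width: 0.0284
```

Run:
```python
from h import *
st=manip.get_state()
cv2.imwrite('pics/s9.png',cv2.resize(eyes.get_image('scene')[150:300,210:400],None,fx=4,fy=4,interpolation=cv2.INTER_CUBIC))
print(st['clock'],st['position'],st['contact_force'],st['moment'],st['ee_rot'],st['width'],st['qpos'])
```

```text
5.8 [0.58467172 0.05290747 0.08438587] [10.16472452  9.52071665 13.46636354] [ 1.79624993 -2.01736703  0.0509229 ] [-9.89837265e-05  9.84995342e-01  1.72018323e-01  1.39234858e-02] 0.028371054978582888 [-0.03191089  0.39641615  1.71624266  0.00695247  1.0017189   1.18942855]
```

View pics/s9.png

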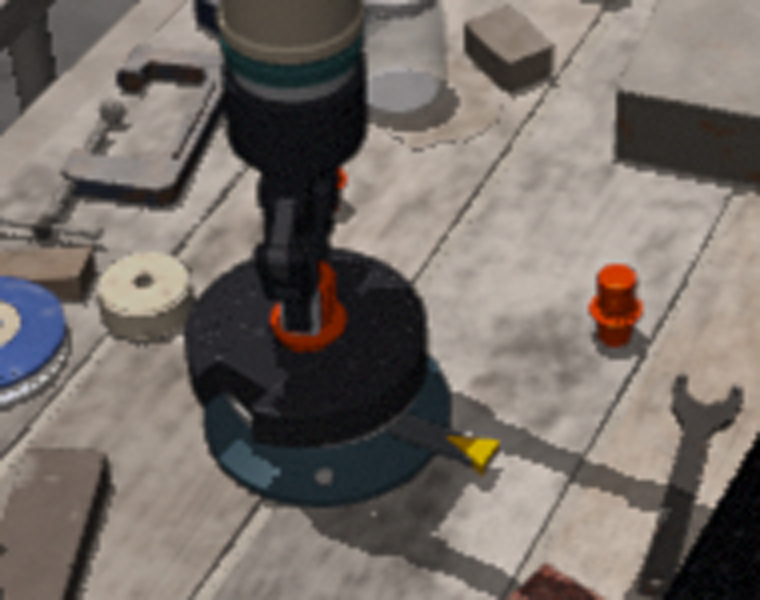

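Run:
```python
from h import *
w=eyes.get_image('wrist')
cv2.imwrite('pics/w9.png',cv2.resize(w[170:330,230:410],None,fx=4,fy=4,interpolation=cv2.INTER_CUBIC))
a=cv2.imread('pics/s6.png')[230:380,220:380];b=cv2.imread('pics/s9.png')[230:380,220:380]
cv2.imwrite('pics/cmp.png',cv2.resize(np.hstack([a,b]),None,fx=2.4,fy=2.4))
```

```text
(no output)
```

View pics/w9.png

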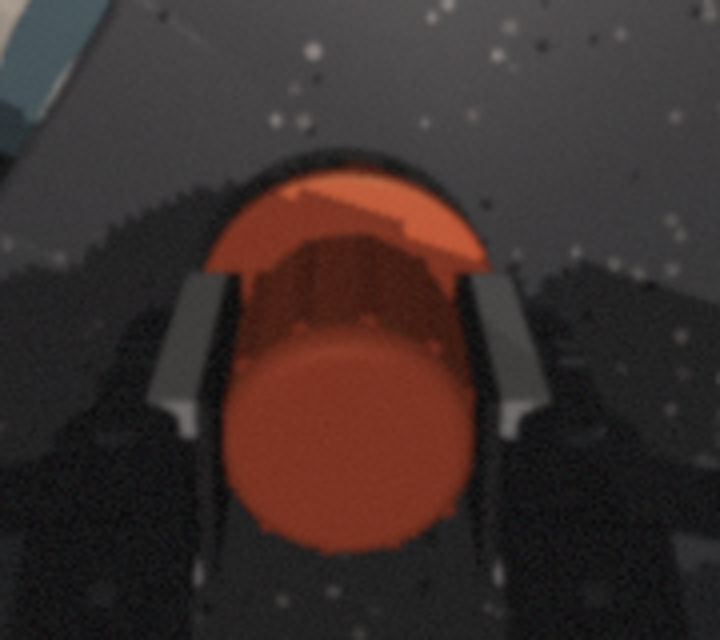

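View pics/cmp.png

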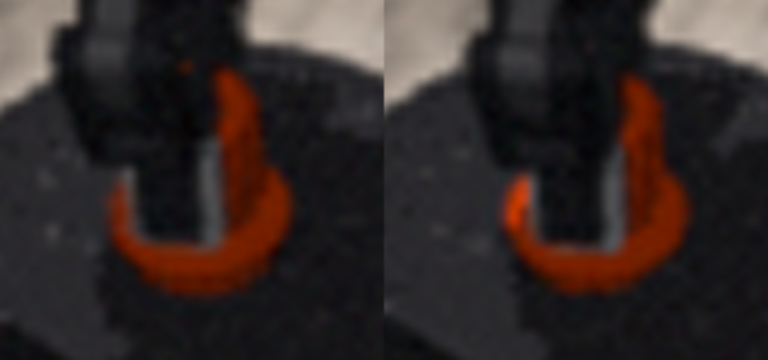

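```bash
cat > lean.py <<'E'
from h import *
from scipy.optimize import fsolve
def lean(vk,vc,st,plz=.047,lift=0):
    # vk: row of knob-top centre, vc: row of far collar top rim; unknown: shift s of axis at lips along tool x, lean th along tool x
    C=cam('wrist',st); q=st['ee_rot'];Rm=R.from_quat([q[1],q[2],q[3],q[0]]).as_matrix()
    ax=Rm[:,0].copy(); ax[2]=0; ax/=np.linalg.norm(ax); o=np.array([st['position'][0],st['position'][1],0.])
    def pt(s,th,r,h): # r along tool x from axis, h above lips
        return o+ax*(s+r*np.cos(th)+h*np.sin(th))+np.array([0,0,.064+lift+h*np.cos(th)-r*np.sin(th)])
    f=lambda p:[proj(C,pt(p[0],p[1],0,.051))[1]-vk, proj(C,pt(p[0],p[1],.0215,.017))[1]-vc]
    p=fsolve(f,[0,0]); return p, np.degrees(0), o+ax*p[0]
E
python3 - <<'E'
from lean import *
st=manip.get_state()
print(lean(170+440/4,170+168/4,st))
st3=__import__('pickle').load(open('st3.pkl','rb'))
print('check upright w3',lean(214.2,160+88/6,st3))
E
```

```text
(array([6.62035508e-05, 1.90774645e-02]), np.float64(0.0), array([0.58470745, 0.05287156, 0.        ]))
check upright w3 (array([0.00569847, 0.00808606]), np.float64(0.0), array([0.57984773, 0.04553004, 0.        ]))
```

>>> servo_tool(increments=[{"slide": [0.006,0,-0.004],"spin": 0},{"slide": [0.006,0,-0.004],"spin": 0},{"slide": [0,0,-0.01],"spin": 0},{"slide": [0,0,0],"spin": 0}], hand=0.55)

```text
clock: 6.3
position: [0.5848, 0.054, 0.0967]
ee_rot: [0.0, 0.985, 0.173, 0.001]
contact_force: [-0.5, 0.3, 0.5]
width: 0.0471
```

Run:
```python
from h import *
st=manip.get_state()
w=eyes.get_image('wrist'); cv2.imwrite('pics/w10.png',cv2.resize(w[110:330,200:440],None,fx=3,fy=3,interpolation=cv2.INTER_CUBIC))
__import__('pickle').dump(st,open('st10.pkl','wb'))
cv2.imwrite('pics/s10.png',cv2.resize(eyes.get_image('scene')[150:300,210:400],None,fx=4,fy=4,interpolation=cv2.INTER_CUBIC))
print(st['clock'],st['position'],st['contact_force'],st['moment'],st['ee_rot'],st['width'])
```

```text
6.3 [0.58478007 0.05404371 0.09670795] [-0.45517003  0.3185999   0.48189582] [ 0.03555642  0.02300955 -0.01808782] [3.90252540e-04 9.84904254e-01 1.73098611e-01 5.72971646e-04] 0.04710216857058063
```

View pics/w10.png

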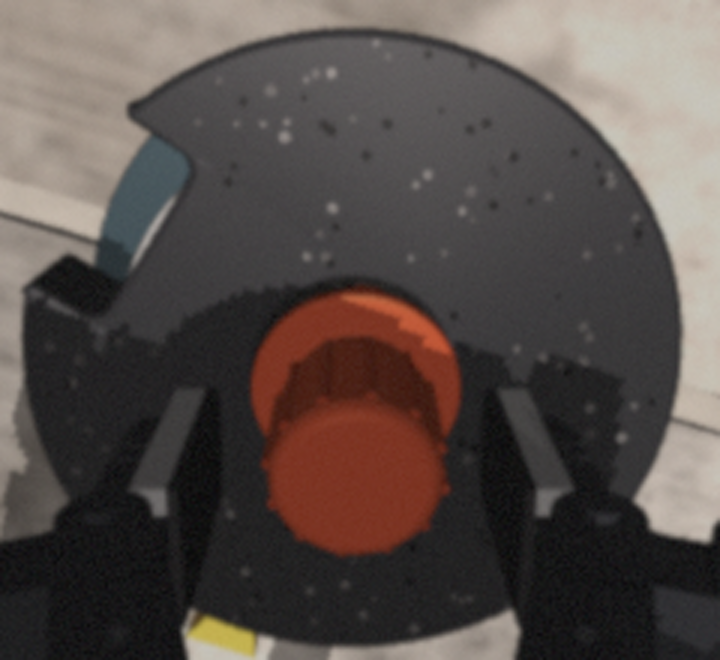

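View pics/s10.png

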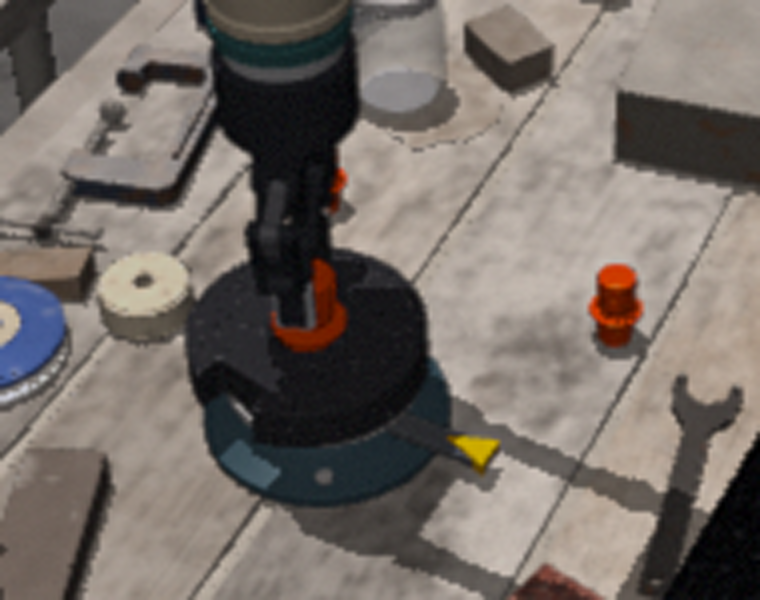

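Run:
```python
from lean import *
st=__import__('pickle').load(open('st10.pkl','rb'))
print(lean(269,206.7,st))
q=st['ee_rot'];Rm=R.from_quat([q[1],q[2],q[3],q[0]]).as_matrix();C=cam('wrist',st)
k=ray(C,(200+357/3,269),.115);print(k,Rm.T@(k-st['position']))
print([ray(C,(200+356/3,110+v/3),z)[:2] for v,z in((385,.081),(335,.072))])
```

```text
(array([-0.000703 ,  0.0202038]), np.float64(0.0), array([0.5841192 , 0.05380401, 0.        ]))
[0.58538678 0.05334891 0.115     ] [ 0.00035161  0.00087772 -0.01829087]
[array([0.5865356, 0.0536418]), array([0.5933649 , 0.05606334])]
```

The bung is still upright, since pads in full-length contact stop it pivoting. I'll regrip only the top of the knob, for less pad torsion and a longer lever.

>>> servo_tool(increments=[{"slide": [0,0.001,-0.007],"spin": 0},{"slide": [0,0,0],"spin": 0},{"slide": [0,0,0],"spin": 0},{"slide": [0,0,0],"spin": 0}], hand=0, newtons=20)

```text
clock: 6.8
position: [0.5851, 0.0537, 0.1036]
ee_rot: [-0.0, 0.985, 0.173, 0.001]
contact_force: [0.7, 2.3, 4.5]
width: 0.0287
```

>>> servo_tool(increments=[{"slide": [0.002,0,0.001],"spin": 0},{"slide": [0.002,0,0.001],"spin": 0},{"slide": [0.002,0,0],"spin": 0}])

```text
clock: 7.1
position: [0.5884, 0.0549, 0.1026]
ee_rot: [0.0, 0.985, 0.173, -0.002]
contact_force: [-7.7, -1.2, 16.2]
width: 0.0285
```

```bash
cat > snap.py <<'E'
import sys
from lean import *
n=sys.argv[1]
st=manip.get_state()
w=eyes.get_image('wrist'); cv2.imwrite(f'pics/w{n}.png',cv2.resize(w[150:350,220:420],None,fx=4,fy=4,interpolation=cv2.INTER_CUBIC)[:,:800][:600])
__import__('pickle').dump(st,open(f'st{n}.pkl','wb'))
print(round(st['clock'],2),st['position'].round(4),st['contact_force'].round(1),st['moment'].round(2),st['ee_rot'].round(4),st['width'].round(4))
E
python3 snap.py 11
```

```text
Traceback (most recent call last):
  File "snap.py", line 7, in <module>
    print(round(st['clock'],2),st['position'].round(4),st['contact_force'].round(1),st['moment'].round(2),st['ee_rot'].round(4),st['width'].round(4))
                                                                                                                                ^^^^^^^^^^^^^^^^^
AttributeError: 'float' object has no attribute 'round'
```

View pics/w11.png

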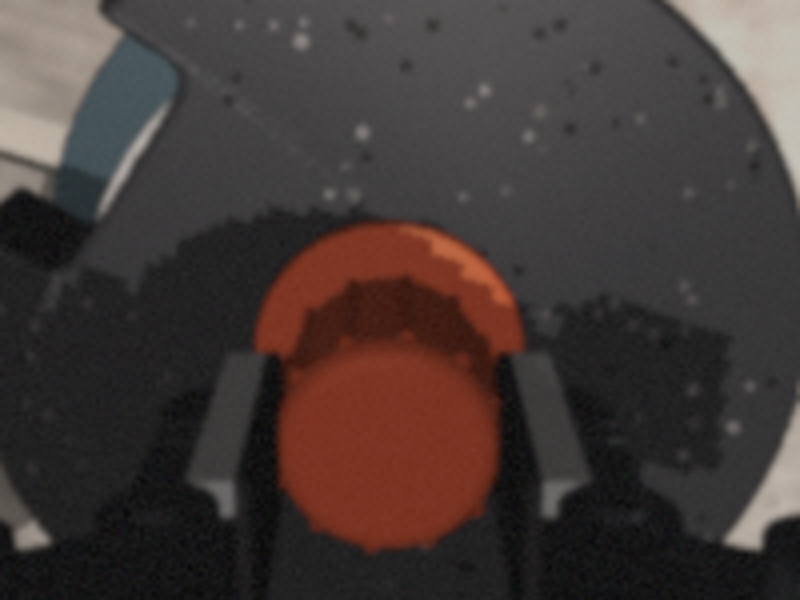

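```bash
sed -i "s/st\['width'\].round(4)/round(st['width'],4)/" snap.py
python3 - <<'E'
from lean import *
st=__import__('pickle').load(open('st11.pkl','rb'))
print(lean(261.5,205.5,st),st['position'],st['contact_force'])
E
```

```text
(array([-0.00344173,  0.09003216]), np.float64(0.0), array([0.58520629, 0.05372853, 0.        ])) [0.58844113 0.05490384 0.10261781] [-7.67024715 -1.23248637 16.23198013]
```

The bung now leans by about 0.07 rad. I'm continuing the rocking with lift in the strokes.

>>> servo_tool(increments=[{"slide": [0.001,0,-0.001],"spin": 0},{"slide": [0.001,0,-0.001],"spin": 0}])

```text
clock: 7.35
position: [0.5888, 0.0551, 0.1028]
ee_rot: [0.001, 0.985, 0.173, -0.003]
contact_force: [-5.1, -2.4, 3.6]
width: 0.0287
```

>>> servo_tool(increments=[{"slide": [-0.003,0,-0.0004],"spin": 0},{"slide": [-0.003,0,-0.0004],"spin": 0},{"slide": [-0.003,0,-0.0004],"spin": 0},{"slide": [-0.003,0,-0.0004],"spin": 0}])

```text
clock: 7.75
position: [0.5812, 0.0519, 0.1039]
ee_rot: [0.0, 0.985, 0.173, 0.001]
contact_force: [1.3, 0.9, -5.0]
width: 0.0285
```

```bash
python3 snap.py 12
```

```text
7.75 [0.5812 0.0519 0.1039] [ 1.3  0.9 -5. ] [ 0.16 -0.41  0.  ] [1.000e-04 9.849e-01 1.730e-01 5.000e-04] 0.0285
```

View pics/w12.png

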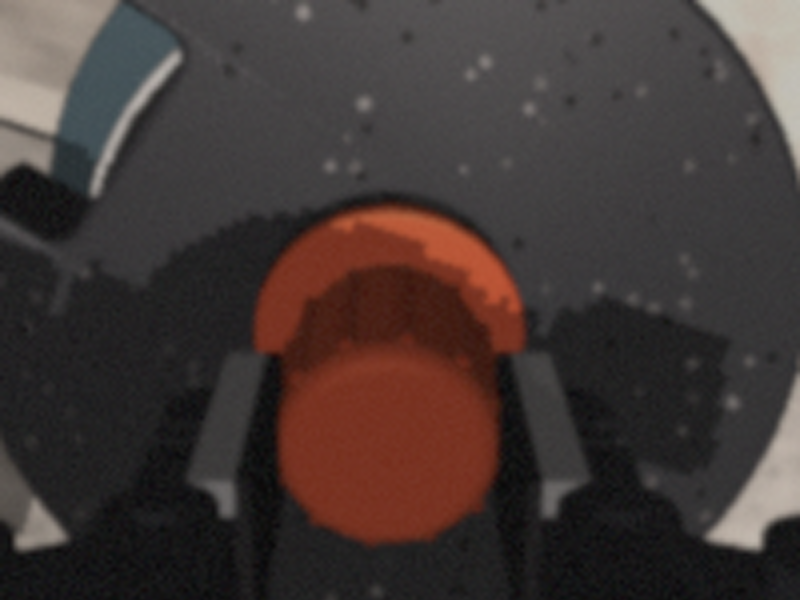

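Run:
```python
from lean import *
st=__import__('pickle').load(open('st12.pkl','rb'))
for l in (0,.001): print(lean(261.4,201.3,st,lift=l))
```

```text
(array([ 0.00123532, -0.01341654]), np.float64(0.0), array([0.58237437, 0.05237076, 0.        ]))
(array([ 0.00131773, -0.00451875]), np.float64(0.0), array([0.58245185, 0.05239885, 0.        ]))
```

>>> servo_tool(increments=[{"slide": [-0.001,0,0.0015],"spin": 0},{"slide": [-0.002,0,0.001],"spin": 0},{"slide": [-0.002,0,0],"spin": 0},{"slide": [-0.002,0,0],"spin": 0}])

```text
clock: 8.2
position: [0.5775, 0.0505, 0.1037]
ee_rot: [-0.0, 0.985, 0.173, 0.004]
contact_force: [5.3, 3.0, 2.9]
width: 0.0288
```

```bash
python3 snap.py 13
```

```text
8.2 [0.5775 0.0505 0.1037] [5.3 3.  2.9] [ 0.8  -0.99  0.  ] [-1.000e-04  9.850e-01  1.727e-01  4.100e-03] 0.0288
```

View pics/w13.png

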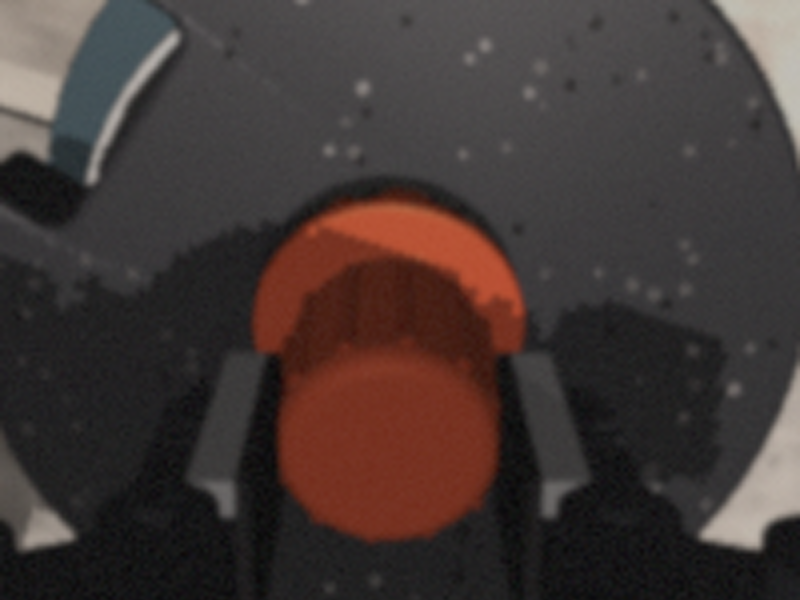

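Run:
```python
from lean import *
st=__import__('pickle').load(open('st13.pkl','rb'))
for l in (0,.001): print(lean(261.25,199.75,st,lift=l))
```

```text
(array([ 0.00326689, -0.05201958]), np.float64(0.0), array([0.58059964, 0.0515832 , 0.        ]))
(array([ 0.00331794, -0.04249414]), np.float64(0.0), array([0.58064765, 0.05160057, 0.        ]))
```

>>> servo_tool(increments=[{"slide": [0.0035,0,-0.001],"spin": 0},{"slide": [0.0035,0,-0.0012],"spin": 0},{"slide": [0.0035,0,-0.0003],"spin": 0},{"slide": [0.0035,0,0.0003],"spin": 0}])

```text
clock: 8.65
position: [0.5851, 0.0538, 0.1043]
ee_rot: [0.0, 0.985, 0.173, -0.003]
contact_force: [-4.3, -1.5, 5.4]
width: 0.0285
```

```bash
python3 snap.py 14
```

```text
8.65 [0.5851 0.0538 0.1043] [-4.3 -1.5  5.4] [-0.39  0.98  0.01] [ 3.000e-04  9.849e-01  1.732e-01 -2.800e-03] 0.0285
```

View pics/w14.png

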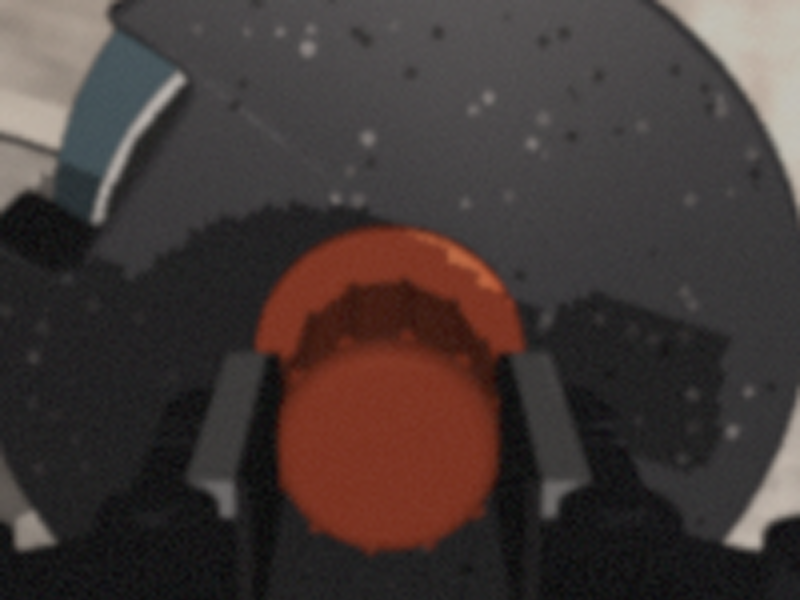

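>>> servo_tool(increments=[{"slide": [-0.0035,0,-0.001],"spin": 0},{"slide": [-0.0035,0,-0.0008],"spin": 0},{"slide": [-0.0035,0,-0.0002],"spin": 0},{"slide": [-0.0035,0,0],"spin": 0}])

```text
clock: 9.1
position: [0.5746, 0.0496, 0.1059]
ee_rot: [0.0, 0.985, 0.173, 0.001]
contact_force: [2.9, 1.4, -4.3]
width: 0.0287
```

>>> servo_tool(increments=[{"slide": [0.0035,0,-0.001],"spin": 0},{"slide": [0.0035,0,-0.001],"spin": 0},{"slide": [0.0035,0,-0.0004],"spin": 0},{"slide": [0.0035,0,0],"spin": 0}])

```text
clock: 9.5
position: [0.5864, 0.0545, 0.1077]
ee_rot: [-0.0, 0.985, 0.173, -0.002]
contact_force: [-1.1, -0.7, -7.2]
width: 0.0288
```

```bash
python3 snap.py 15
```

```text
9.5 [0.5864 0.0545 0.1077] [-1.1 -0.7 -7.2] [-0.07  0.25  0.01] [-3.000e-04  9.849e-01  1.730e-01 -1.500e-03] 0.0288
```

View pics/w15.png

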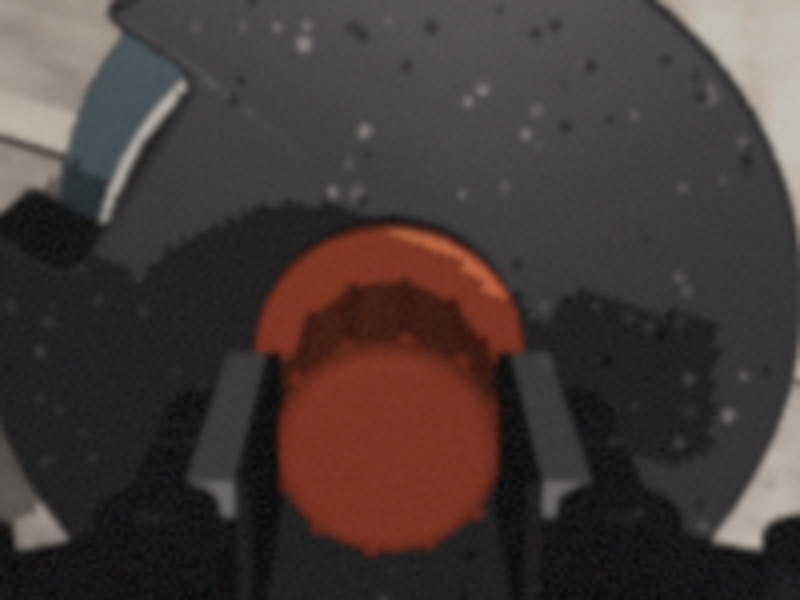

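>>> servo_tool(increments=[{"slide": [-0.0035,0,-0.0005],"spin": 0},{"slide": [-0.0035,0,-0.0005],"spin": 0},{"slide": [-0.0035,0,0],"spin": 0},{"slide": [-0.0035,0,0.0004],"spin": 0}])

```text
clock: 9.95
position: [0.5751, 0.0497, 0.1099]
ee_rot: [0.0, 0.985, 0.173, 0.002]
contact_force: [3.2, 1.6, -4.4]
width: 0.0286
```

>>> servo_tool(increments=[{"slide": [0.0035,0,-0.0007],"spin": 0},{"slide": [0.0035,0,-0.0007],"spin": 0},{"slide": [0.0035,0,-0.0002],"spin": 0},{"slide": [0.0035,0,0.0004],"spin": 0}])

```text
clock: 10.35
position: [0.5868, 0.0542, 0.111]
ee_rot: [0.0, 0.985, 0.173, -0.001]
contact_force: [-4.8, -1.7, 2.1]
width: 0.0287
```

```bash
python3 snap.py 16
python3 - <<'E'
from h import *
cv2.imwrite('pics/s16.png',cv2.resize(eyes.get_image('scene')[150:300,210:400],None,fx=4,fy=4,interpolation=cv2.INTER_CUBIC))
E
```

```text
10.35 [0.5868 0.0542 0.111 ] [-4.8 -1.7  2.1] [-0.31  0.8  -0.01] [ 2.000e-04  9.849e-01  1.731e-01 -7.000e-04] 0.0287
```

View pics/s16.png

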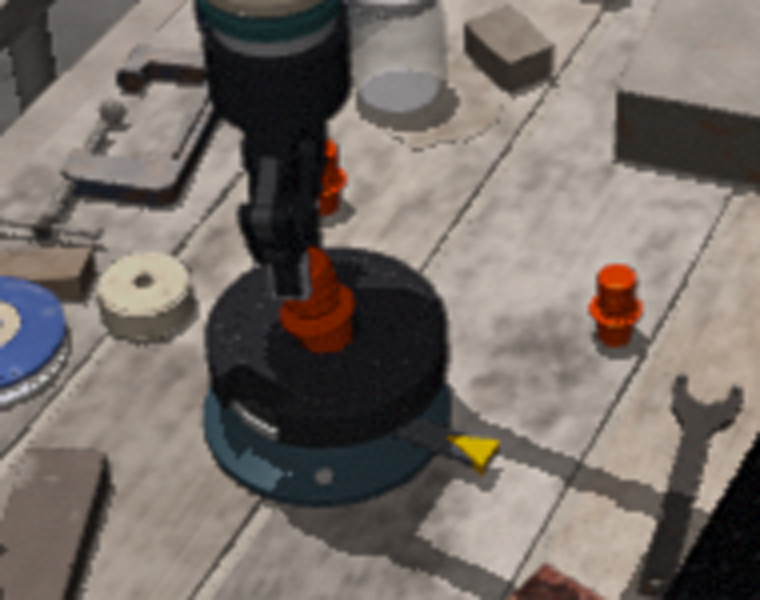

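View pics/w16.png

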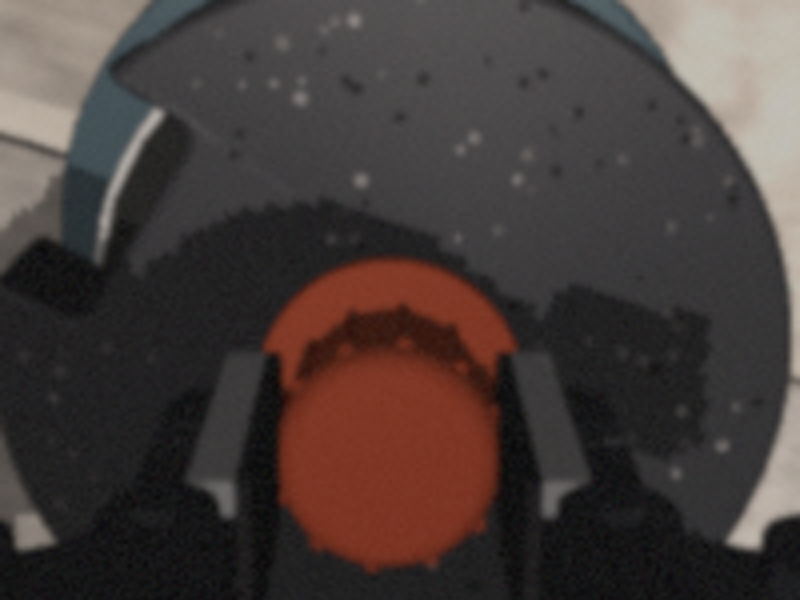

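>>> servo_tool(increments=[{"slide": [-0.003,0,-0.0006],"spin": 0},{"slide": [-0.003,0,-0.0006],"spin": 0},{"slide": [-0.003,0,-0.0006],"spin": 0},{"slide": [-0.003,0,0],"spin": 0}])

```text
clock: 10.85
position: [0.5782, 0.0507, 0.1131]
ee_rot: [-0.0, 0.985, 0.173, 0.003]
contact_force: [3.3, 2.8, 2.5]
width: 0.0284
```

>>> servo_tool(increments=[{"slide": [0.003,0,-0.0006],"spin": 0},{"slide": [0.003,0,-0.0006],"spin": 0},{"slide": [0.003,0,-0.0006],"spin": 0},{"slide": [0.003,0,0],"spin": 0}])

```text
clock: 11.25
position: [0.5858, 0.0538, 0.1133]
ee_rot: [0.0, 0.985, 0.173, -0.002]
contact_force: [-4.3, -1.6, 1.8]
width: 0.0285
```

```bash
python3 snap.py 17
python3 - <<'E'
from h import *
cv2.imwrite('pics/s17.png',cv2.resize(eyes.get_image('scene')[150:300,210:400],None,fx=4,fy=4,interpolation=cv2.INTER_CUBIC))
E
```

```text
11.25 [0.5858 0.0538 0.1133] [-4.3 -1.6  1.8] [-0.51  0.67 -0.03] [ 3.000e-04  9.849e-01  1.732e-01 -2.200e-03] 0.0285
```

View pics/s17.png

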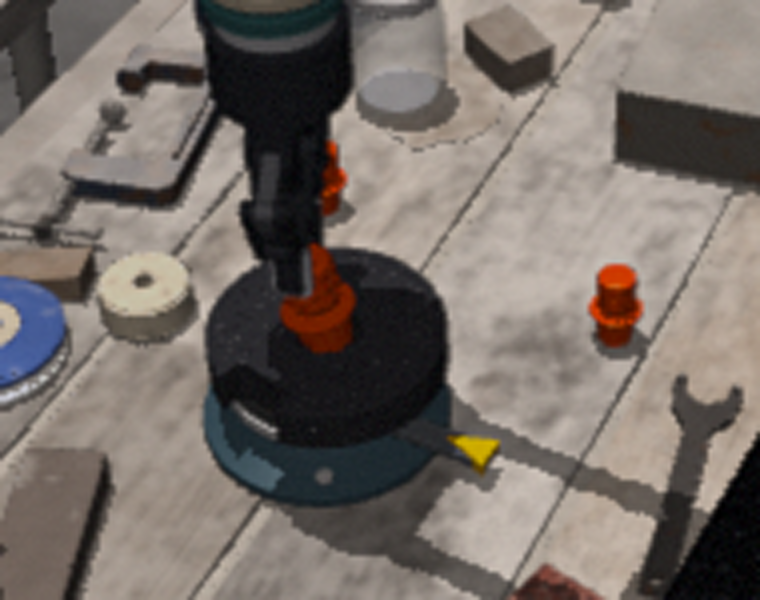

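>>> servo_tool(increments=[{"slide": [-0.003,0,-0.001],"spin": 0},{"slide": [-0.003,0,-0.001],"spin": 0},{"slide": [-0.003,0,-0.001],"spin": 0},{"slide": [-0.003,0,-0.0005],"spin": 0}])

```text
clock: 11.75
position: [0.5766, 0.0506, 0.1174]
ee_rot: [-0.0, 0.985, 0.173, 0.001]
contact_force: [1.5, 0.2, -5.0]
width: 0.029
```

>>> servo_tool(increments=[{"slide": [0.003,0,-0.001],"spin": 0},{"slide": [0.003,0,-0.001],"spin": 0},{"slide": [0.003,0,-0.001],"spin": 0},{"slide": [0.003,0,-0.0005],"spin": 0}])

```text
clock: 12.15
position: [0.5869, 0.0544, 0.1211]
ee_rot: [0.0, 0.985, 0.173, -0.001]
contact_force: [-1.0, -1.8, -2.6]
width: 0.0284
```

```bash
python3 snap.py 18
python3 - <<'E'
from h import *
cv2.imwrite('pics/s18.png',cv2.resize(eyes.get_image('scene')[150:300,210:400],None,fx=4,fy=4,interpolation=cv2.INTER_CUBIC))
E
```

```text
12.15 [0.5869 0.0544 0.1211] [-1.  -1.8 -2.6] [-0.18  0.32  0.07] [ 0.000e+00  9.849e-01  1.731e-01 -8.000e-04] 0.0284
```

View pics/s18.png

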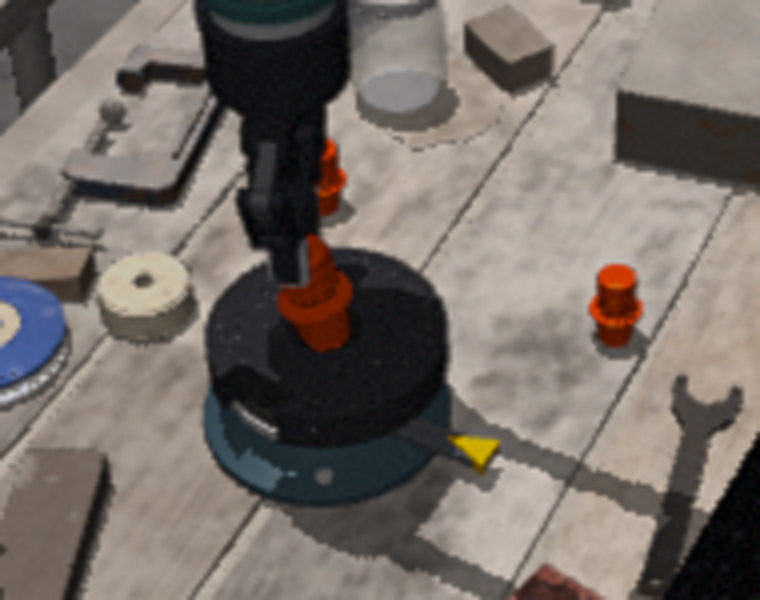

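>>> servo_tool(increments=[{"slide": [-0.002,0,-0.001],"spin": 0},{"slide": [-0.002,0,-0.001],"spin": 0},{"slide": [-0.002,0,-0.002],"spin": 0},{"slide": [0,0,-0.003],"spin": 0},{"slide": [0,0,-0.005],"spin": 0},{"slide": [0,0,-0.01],"spin": 0},{"slide": [0,0,-0.015],"spin": 0},{"slide": [0,0,-0.02],"spin": 0}], newtons=30)

```text
clock: 13.05
position: [0.5815, 0.0524, 0.1786]
ee_rot: [-0.0, 0.985, 0.173, -0.0]
contact_force: [-1.0, 0.5, -1.1]
width: 0.0286
```

>>> servo_tool(increments=[{"slide": [0,0,-0.02],"spin": 0},{"slide": [0,0,0],"spin": 0}])

```text
clock: 13.25
position: [0.5841, 0.0523, 0.2018]
ee_rot: [0.001, 0.985, 0.173, 0.004]
contact_force: [-0.1, -0.4, -0.6]
width: 0.0284
```

```bash
python3 snap.py 19
python3 - <<'E'
from h import *
cv2.imwrite('pics/s19.png',cv2.resize(eyes.get_image('scene')[100:400,180:400],None,fx=2.6,fy=2,interpolation=cv2.INTER_CUBIC))
t=eyes.get_image('top');cv2.imwrite('pics/t19.png',cv2.resize(t[165:275,160:370],None,fx=3.5,fy=3.5,interpolation=cv2.INTER_CUBIC))
E
```

```text
13.25 [0.5841 0.0523 0.2018] [-0.1 -0.4 -0.6] [ 0.04 -0.05 -0.  ] [8.000e-04 9.849e-01 1.731e-01 3.900e-03] 0.0284
```

View pics/s19.png

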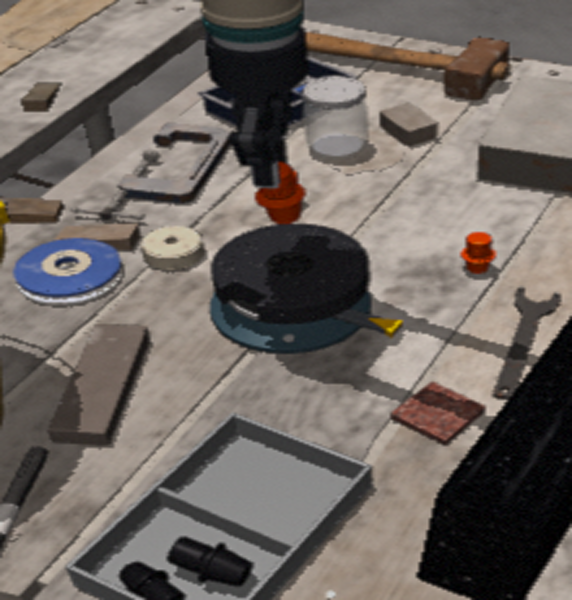

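View pics/w19.png

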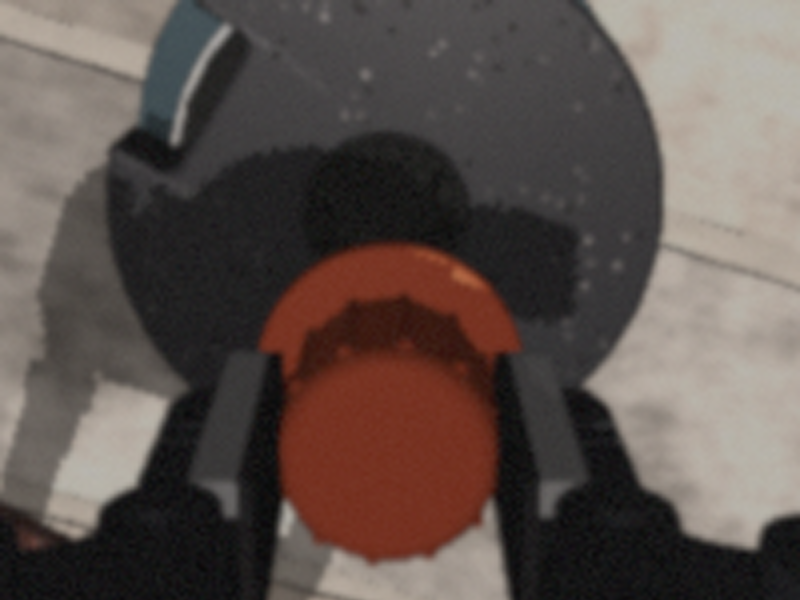

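The bung is out and the plinth is still down on the turntable, with its bore empty at crop (390,190). Carrying the bung to the tray.

>>> servo_tool(increments=[{"slide": [-0.006,-0.04,0],"spin": 0},{"slide": [-0.006,-0.042,0],"spin": 0},{"slide": [-0.006,-0.042,0],"spin": 0},{"slide": [-0.006,-0.042,0],"spin": 0},{"slide": [-0.006,-0.042,0],"spin": 0},{"slide": [-0.005,-0.042,0],"spin": 0},{"slide": [0,0,0.03],"spin": 0},{"slide": [0,0,0.02],"spin": 0}])

```text
clock: 14.2
position: [0.4615, 0.2764, 0.1459]
ee_rot: [0.0, 0.985, 0.175, -0.001]
contact_force: [0.4, -0.6, -1.1]
width: 0.0279
```

Run:
```python
from h import *
st=manip.get_state();print(st['clock'],st['position'],st['width'])
w=eyes.get_image('wrist');cv2.imwrite('pics/w20.png',w)
cv2.imwrite('pics/s20.png',cv2.resize(eyes.get_image('scene')[200:400,180:400],None,fx=3,fy=3,interpolation=cv2.INTER_CUBIC))
```

```text
14.2 [0.46150423 0.2763992  0.14586063] 0.027873997207271226
```

View pics/w20.png

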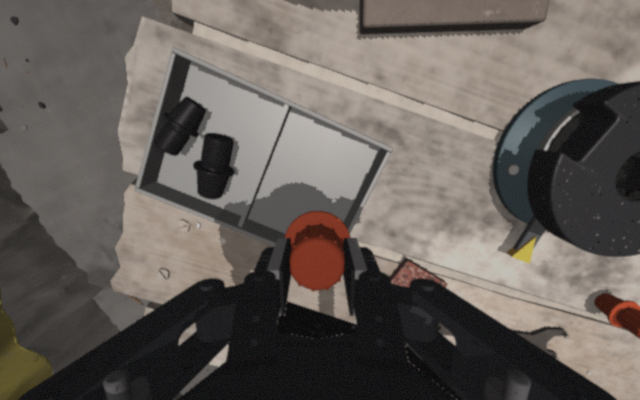

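View pics/s20.png

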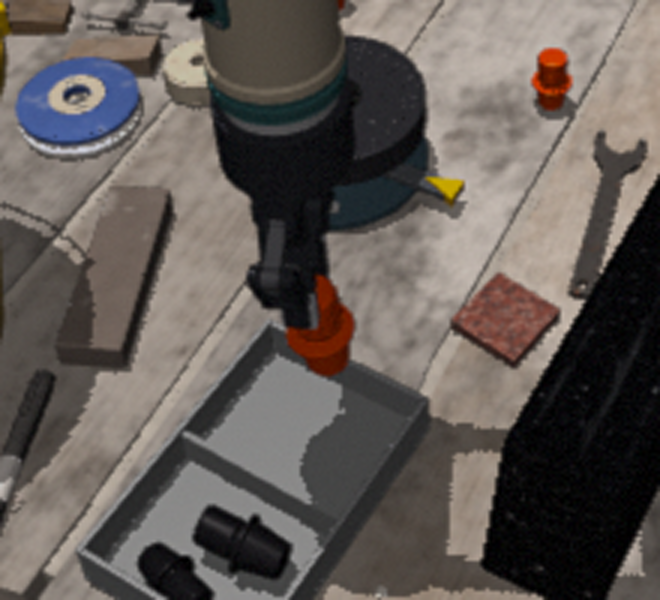

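Run:
```python
from h import *
st=manip.get_state();C=cam('wrist',st)
for uv in[(288,105),(388,150),(243,225)]: print(ray(C,uv,.035))
Cs=cam('scene')
for uv in[(275,325),(428,403),(325,528),(185,437)]: print('s',ray(Cs,(180+uv[0]/3,200+uv[1]/3),.035))
```

```text
[0.52709008 0.32445627 0.035     ]
[0.52169597 0.23118547 0.035     ]
[0.41126297 0.33041893 0.035     ]
s [0.51755639 0.23353662 0.035     ]
s [0.39530883 0.24269171 0.035     ]
s [0.41066048 0.34957656 0.035     ]
s [0.52291653 0.33454201 0.035     ]
```

>>> servo_tool(increments=[{"slide": [0.0075,-0.003,0.03],"spin": 0},{"slide": [0,0,0.03],"spin": 0},{"slide": [0,0,0.012],"spin": 0},{"slide": [0,0,0.006],"spin": 0},{"slide": [0,0,0],"spin": 0},{"slide": [0,0,0],"spin": 0}])

```text
clock: 14.9
position: [0.4706, 0.2811, 0.0711]
ee_rot: [-0.0, 0.985, 0.173, 0.001]
contact_force: [1.1, -0.8, 0.4]
width: 0.0282
```

Run:
```python
from h import *
st=manip.get_state();print(st['clock'],st['position'],st['contact_force'],st['width'])
cv2.imwrite('pics/s21.png',cv2.resize(eyes.get_image('scene')[200:400,180:400],None,fx=3,fy=3,interpolation=cv2.INTER_CUBIC))
```

```text
14.9 [0.47055947 0.28108819 0.07112963] [ 1.14369239 -0.83835241  0.39814508] 0.028173887344158544
```

View pics/s21.png

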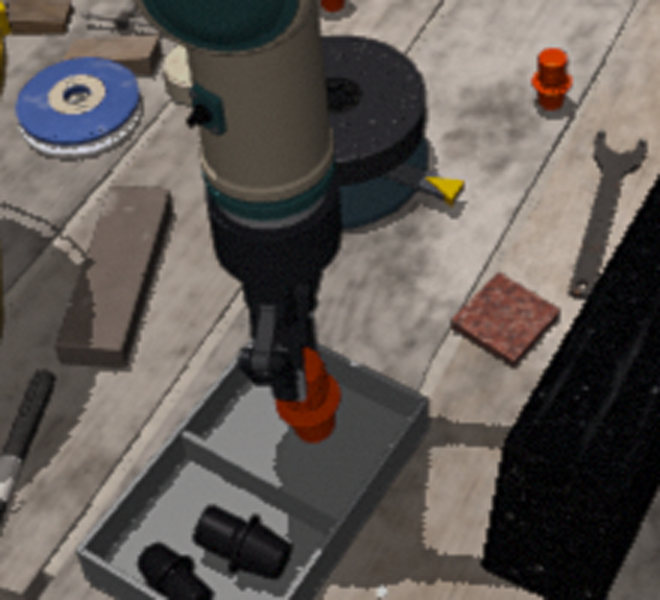

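>>> servo_tool(increments=[{"slide": [0,0,0.005],"spin": 0},{"slide": [0,0,0.004],"spin": 0},{"slide": [0,0,0.001],"spin": 0},{"slide": [0,0,0],"spin": 0}])

```text
clock: 15.35
position: [0.4719, 0.2817, 0.0631]
ee_rot: [-0.001, 0.985, 0.173, 0.003]
contact_force: [-1.2, -0.6, 15.0]
width: 0.0285
```

>>> servo_tool(increments=[{"slide": [0,0,0],"spin": 0},{"slide": [0,0,0],"spin": 0},{"slide": [0,0,-0.005],"spin": 0},{"slide": [0,0,-0.02],"spin": 0},{"slide": [0,0,-0.04],"spin": 0},{"slide": [0,0,-0.04],"spin": 0},{"slide": [0,0,-0.02],"spin": 0}], hand=0.7)

```text
clock: 16.05
position: [0.4709, 0.2815, 0.1884]
ee_rot: [-0.001, 0.985, 0.173, 0.002]
contact_force: [0.7, 0.3, -0.2]
width: 0.0596
```

Run:
```python
from h import *
st=manip.get_state();print(st['clock'],st['position'],st['contact_force'],st['width'])
cv2.imwrite('pics/w22.png',eyes.get_image('wrist'))
cv2.imwrite('pics/s22.png',cv2.resize(eyes.get_image('scene')[200:400,180:400],None,fx=3,fy=3,interpolation=cv2.INTER_CUBIC))
```

```text
16.05 [0.47094023 0.28146854 0.18840712] [ 0.72640144  0.26901968 -0.24860168] 0.059645778458042246
```

View pics/s22.png

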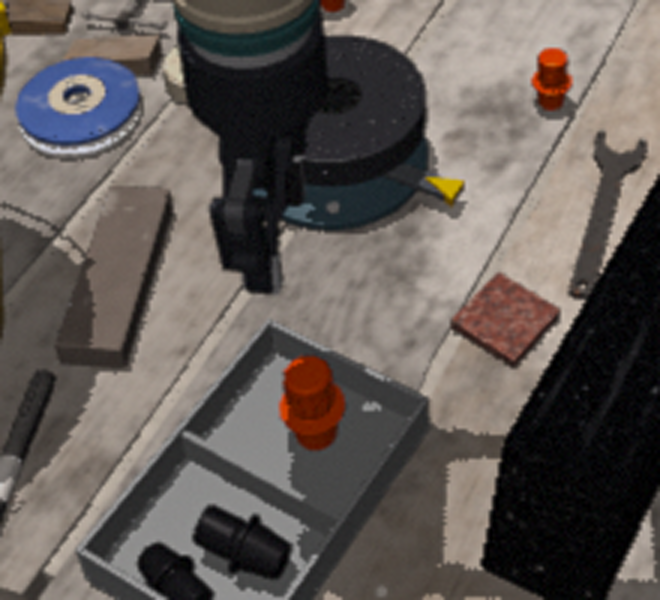

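View pics/w22.png

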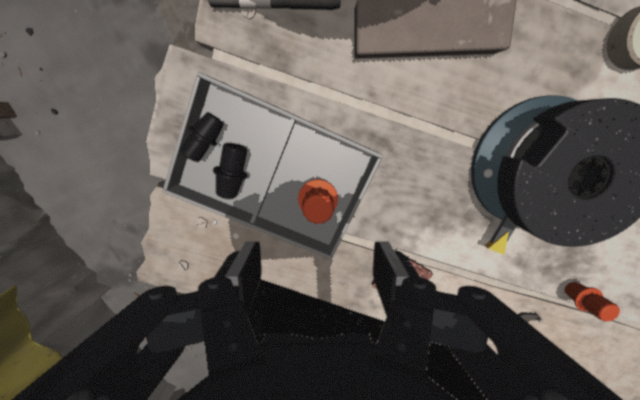

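The bung stands upright in the empty half (scene crop (312,400)), released. Now back over the plinth with the fingers shut, to measure the cut-out.

>>> servo_tool(increments=[{"slide": [0.005,0.045,0],"spin": 0},{"slide": [0.005,0.045,0],"spin": 0},{"slide": [0.005,0.045,0],"spin": 0},{"slide": [0.005,0.045,0],"spin": 0},{"slide": [0.005,0.045,0],"spin": 0},{"slide": [0,0,0],"spin": 0},{"slide": [0,0,0],"spin": 0},{"slide": [0,0,0],"spin": 0}], hand=0)

```text
clock: 16.95
position: [0.5686, 0.0786, 0.1838]
ee_rot: [-0.001, 0.985, 0.173, -0.001]
contact_force: [-0.9, -0.3, -1.0]
width: -0.0001
```

Run:
```python
from h import *
st=manip.get_state();print(st['clock'],st['position'],st['contact_force'],st['width'],st['qpos'])
__import__('pickle').dump(st,open('st23.pkl','wb'))
w=eyes.get_image('wrist');cv2.imwrite('pics/w23f.png',w)
cv2.imwrite('pics/w23.png',cv2.resize(w[80:280,180:420],None,fx=3.3,fy=3,interpolation=cv2.INTER_CUBIC))
```

```text
16.95 [0.56859193 0.0786232  0.18383984] [-0.8722447  -0.26282019 -0.97221538] -0.00010605015611427203 [1.57712186e-02 3.05864131e-01 1.58266837e+00 7.10995732e-04
 1.25581558e+00 1.23819693e+00]
```

View pics/w23f.png

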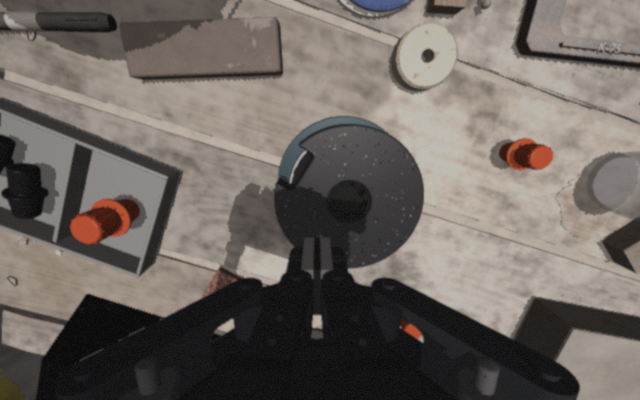

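Run:
```python
import cv2
w=cv2.imread('pics/w23f.png');cv2.imwrite('pics/w23.png',cv2.resize(w[105:255,265:435],None,fx=4,fy=4,interpolation=cv2.INTER_CUBIC))
```

```text
(no output)
```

View pics/w23.png

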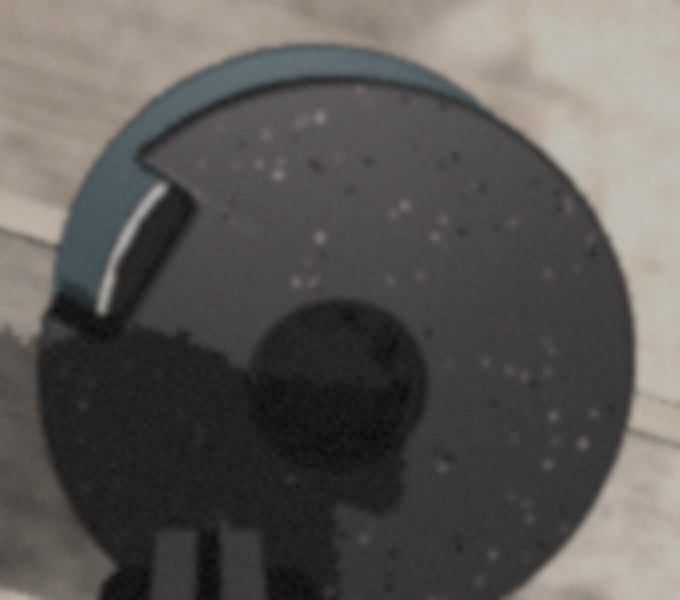

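Run:
```python
from h import *
import pickle
st=pickle.load(open('st23.pkl','rb')); C=cam('wrist',st)
f=lambda u,v,z: ray(C,(265+u/4,105+v/4),z)
p=f(338,384,.072); print('axis',p)
P=[]
for u,v in[(138,155),(45,318),(197,207),(107,338)]:
    q=f(u,v,.072); P.append(q); d=q-p; print(q[:2],np.hypot(d[0],d[1]),np.degrees(np.arctan2(d[1],d[0])))
m=(P[2]+P[3])/2-p; print('dir',np.degrees(np.arctan2(m[1],m[0])),np.hypot(m[0],m[1]))
w=P[2]-P[3]; print('floor normal',np.degrees(np.arctan2(w[1],w[0]))+90,np.linalg.norm(w))
```

```text
axis [0.5755762  0.04922394 0.072     ]
[0.60900159 0.10966621] 0.06906898402858642 61.05681882105015
[0.56728307 0.11763767] 0.06891454797824881 96.91169148429297
[0.60276993 0.09371543] 0.052143953621651536 58.56623599572018
[0.56767078 0.10289719] 0.05425231443773898 98.37873771721227
dir 78.8836216646762 0.050020885792651355
floor normal 75.34022762731587 0.03628022850493932
```

>>> servo_tool(increments=[{"slide": [0.0296,-0.0216,0],"spin": 0},{"slide": [0,0,0.02],"spin": 8},{"slide": [0,0,0.02],"spin": 8},{"slide": [0,0,0.02],"spin": 8},{"slide": [0,0,0.02],"spin": 8},{"slide": [0,0,0],"spin": 0},{"slide": [0,0,0],"spin": 0}])

```text
clock: 17.7
position: [0.5897, 0.1094, 0.1051]
ee_rot: [0.0, 0.995, -0.103, -0.0]
contact_force: [0.1, -0.6, -0.1]
width: 0.0
```

Run:
```python
from h import *
st=manip.get_state();print(st['clock'],st['position'],st['contact_force'],st['qpos'])
q=st['ee_rot'];Rm=R.from_quat([q[1],q[2],q[3],q[0]]).as_matrix();print(np.degrees(np.arctan2(Rm[1,0],Rm[0,0])))
__import__('pickle').dump(st,open('st24.pkl','wb'))
w=eyes.get_image('wrist');cv2.imwrite('pics/w24.png',w)
cv2.imwrite('pics/s24.png',cv2.resize(eyes.get_image('scene')[150:300,210:400],None,fx=4,fy=4,interpolation=cv2.INTER_CUBIC))
```

```text
17.7 [0.58973785 0.10935333 0.10509059] [ 0.0607412  -0.64595842 -0.13048966] [6.73545620e-02 4.06013698e-01 1.63810554e+00 4.27258966e-05
 1.09804997e+00 1.84428791e+00]
-11.811898421643555
```

View pics/w24.png

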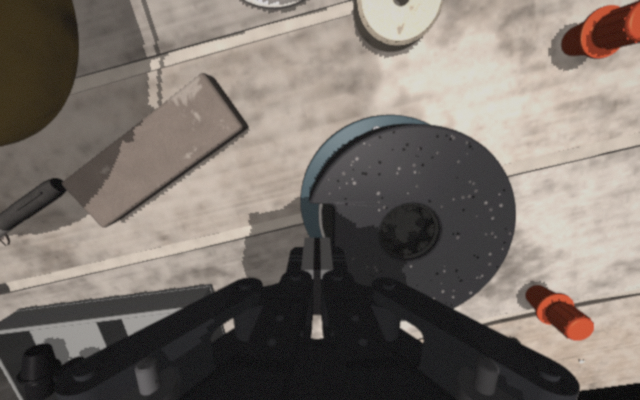

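View pics/s24.png

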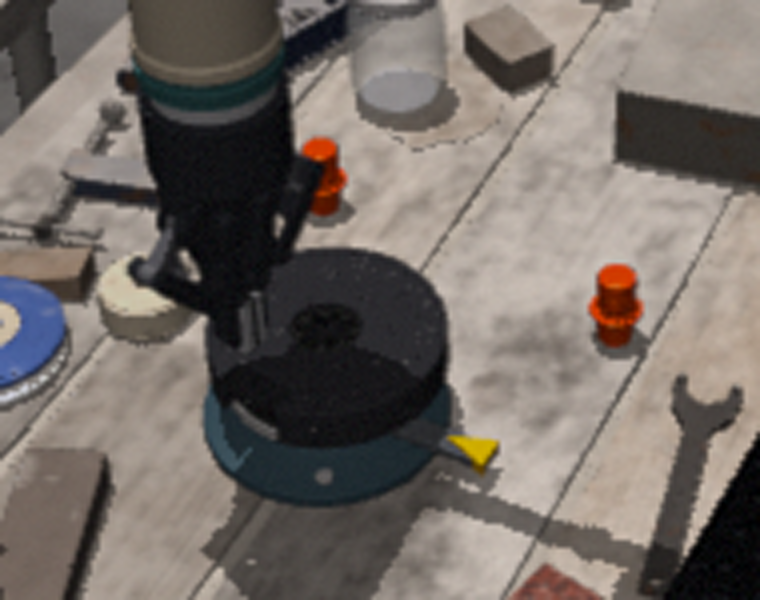

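Run:
```python
from h import *
import pickle
st=pickle.load(open('st24.pkl','rb')); C=cam('wrist',st)
q=st['ee_rot'];Rm=R.from_quat([q[1],q[2],q[3],q[0]]).as_matrix()
w=cv2.imread('pics/w24.png');cv2.imwrite('pics/w24c.png',cv2.resize(w[170:270,260:380],None,fx=6,fy=6,interpolation=cv2.INTER_CUBIC))
for uv in[(310,203),(333,203),(410,230)]: print(Rm.T@(ray(C,uv,.072)-st['position']))
```

```text
[ 0.01825544 -0.00408538  0.03307979]
[0.01826852 0.01059966 0.03308153]
[-0.0001919   0.06149255  0.03309803]
```

View pics/w24c.png

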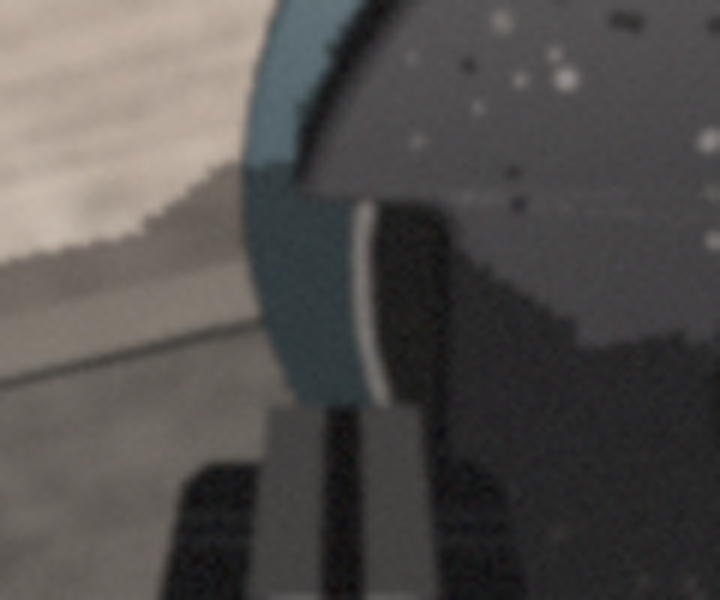

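>>> servo_tool(increments=[{"slide": [0,-0.001,0.025],"spin": 0},{"slide": [0,0,0.02],"spin": 0},{"slide": [0,0,0.006],"spin": 0},{"slide": [0,0,0],"spin": 0},{"slide": [0,0,0],"spin": 0}])

```text
clock: 18.3
position: [0.5911, 0.1099, 0.0547]
ee_rot: [-0.0, 0.994, -0.105, 0.001]
contact_force: [1.2, 3.3, -3.1]
width: 0.0003
```

>>> servo_tool(increments=[{"slide": [-0.0063,0.0003,0],"spin": -6},{"slide": [-0.0063,0.0003,0],"spin": -6},{"slide": [-0.0063,0.0003,0],"spin": -6},{"slide": [-0.0063,0.0003,0],"spin": -6}])

```text
clock: 18.7
position: [0.5658, 0.1094, 0.055]
ee_rot: [0.0, 0.994, 0.106, 0.001]
contact_force: [0.7, 3.1, -1.1]
width: -0.0003
```

```bash
cat > arc.py <<'E'
from h import *
import sys
st=manip.get_state(); T=np.array([.578,.0513]); d=st['position'][:2]-T
q=st['ee_rot'];Rm=R.from_quat([q[1],q[2],q[3],q[0]]).as_matrix()
print(round(st['clock'],2),'r',np.hypot(*d).round(4),'phi',np.degrees(np.arctan2(d[1],d[0])).round(1),'psi',np.degrees(np.arctan2(Rm[1,0],Rm[0,0])).round(1),'z',st['position'][2].round(4),'Ftool',(Rm.T@st['contact_force']).round(1))
if len(sys.argv)>1:
    cv2.imwrite(f'pics/s{sys.argv[1]}.png',cv2.resize(eyes.get_image('scene')[150:300,210:400],None,fx=4,fy=4,interpolation=cv2.INTER_CUBIC))
E
python3 arc.py 25
```

```text
18.7 r 0.0594 phi 101.9 psi 12.2 z 0.055 Ftool [ 1.3 -2.9  1.1]
```

View pics/s25.png

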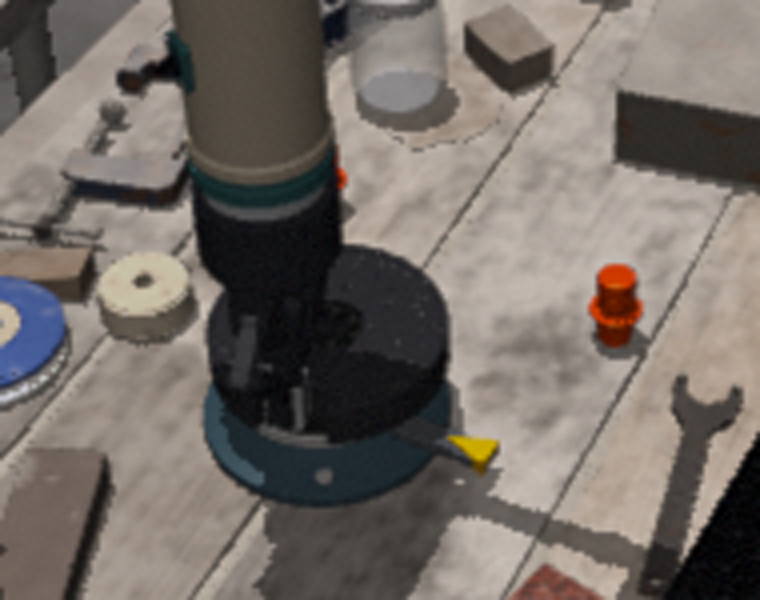

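>>> servo_tool(increments=[{"slide": [-0.0063,-0.002,0],"spin": -6},{"slide": [-0.0063,0.0003,0],"spin": -6},{"slide": [-0.0063,0.0003,0],"spin": -6},{"slide": [-0.0063,0.0003,0],"spin": -6},{"slide": [-0.0063,0.0003,0],"spin": -6},{"slide": [-0.0063,0.0003,0],"spin": -6}])

```text
clock: 19.35
position: [0.5327, 0.0926, 0.0549]
ee_rot: [0.001, 0.913, 0.408, 0.0]
contact_force: [0.5, 1.0, 0.4]
width: -0.0001
```

```bash
python3 arc.py 26
```

```text
19.35 r 0.0613 phi 137.6 psi 48.1 z 0.0549 Ftool [ 1.1 -0.3 -0.4]
```

View pics/s26.png

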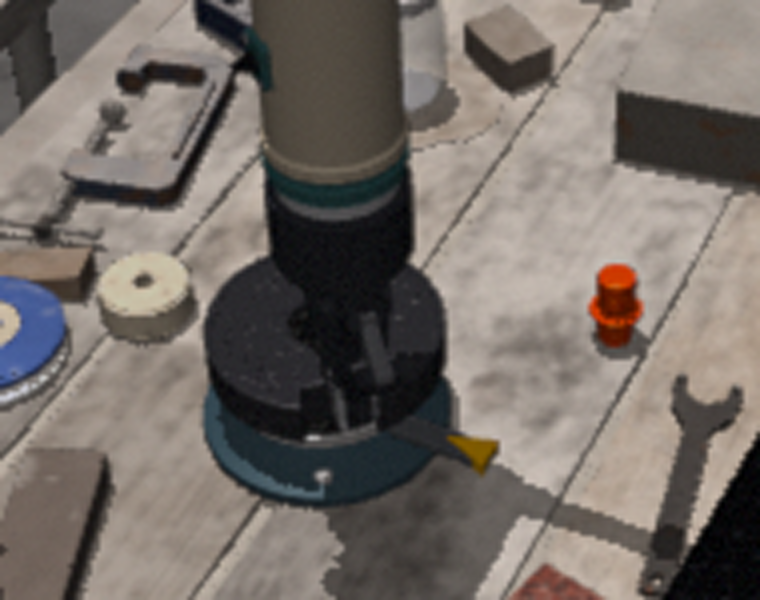

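>>> servo_tool(increments=[{"slide": [-0.0064,0.0003,0],"spin": -6},{"slide": [-0.0064,0.0003,0],"spin": -6},{"slide": [-0.0064,0.0003,0],"spin": -6},{"slide": [-0.0064,0.0003,0],"spin": -6},{"slide": [-0.0064,0.0003,0],"spin": -6},{"slide": [-0.0043,0.0002,0],"spin": -4},{"slide": [-0.0032,0.0001,0],"spin": -3},{"slide": [-0.0022,0,0],"spin": -2}])

```text
clock: 20.2
position: [0.5168, 0.0547, 0.0547]
ee_rot: [0.0, 0.726, 0.687, -0.0]
contact_force: [-0.5, 1.1, 0.2]
width: -0.0
```

>>> servo_tool(increments=[{"slide": [-0.0022,0,0],"spin": -2},{"slide": [-0.0022,0,0],"spin": -2},{"slide": [0,0,0],"spin": 0}])

```text
clock: 20.5
position: [0.5168, 0.0502, 0.0546]
ee_rot: [0.001, 0.702, 0.712, -0.0]
contact_force: [-0.5, 0.2, -0.4]
width: 0.0001
```

```bash
python3 arc.py 27
```

```text
20.5 r 0.0612 phi -179.0 psi 90.8 z 0.0546 Ftool [ 0.2 -0.5  0.4]
```

View pics/s27.png

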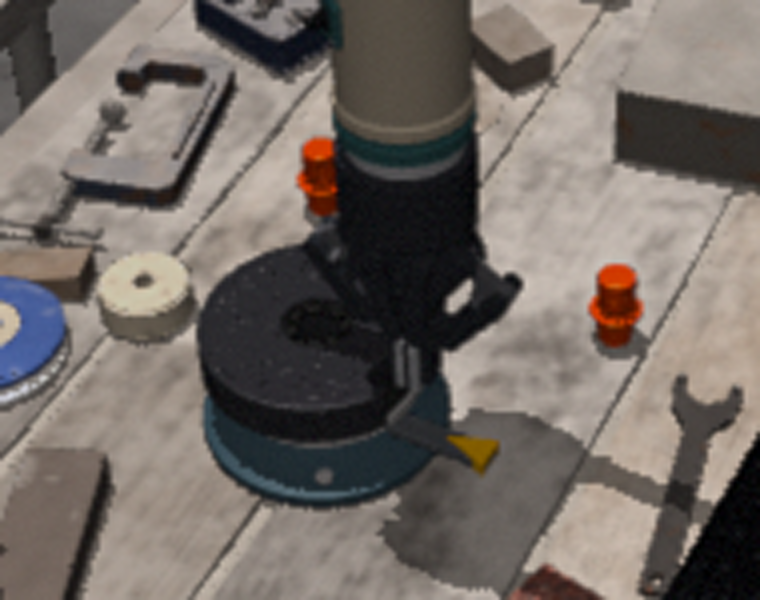

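>>> servo_tool(increments=[{"slide": [-0.0022,0,0],"spin": -2},{"slide": [-0.0022,0,0],"spin": -2},{"slide": [-0.0022,0,0],"spin": -2},{"slide": [0,0,0],"spin": 0},{"slide": [0,0,0],"spin": 0}])

```text
clock: 21.05
position: [0.5172, 0.0443, 0.0542]
ee_rot: [0.0, 0.664, 0.748, -0.0]
contact_force: [-0.3, 0.3, -0.1]
width: 0.0
```

>>> servo_tool(increments=[{"slide": [0.002,0,0],"spin": 0},{"slide": [0,0,-0.02],"spin": 0},{"slide": [0,0,-0.04],"spin": 0},{"slide": [0,0,-0.05],"spin": 0},{"slide": [0,-0.04,-0.03],"spin": 0},{"slide": [0,-0.04,0],"spin": 0},{"slide": [0,0,0],"spin": 0},{"slide": [0,0,0],"spin": 0}])

```text
clock: 21.85
position: [0.4367, 0.0369, 0.1944]
ee_rot: [0.001, 0.663, 0.748, 0.0]
contact_force: [0.5, 0.1, 1.1]
width: 0.0002
```

```bash
python3 arc.py
python3 - <<'E'
from h import *
st=manip.get_state();print(st['position'])
__import__('pickle').dump(st,open('st28.pkl','wb'))
w=eyes.get_image('wrist');cv2.imwrite('pics/w28.png',w)
t=eyes.get_image('top');cv2.imwrite('pics/t28.png',cv2.resize(t[165:275,160:370],None,fx=3.5,fy=3.5,interpolation=cv2.INTER_CUBIC))
s=eyes.get_image('scene');cv2.imwrite('pics/s28.png',s);cv2.imwrite('pics/s28c.png',cv2.resize(s[150:300,210:400],None,fx=4,fy=4,interpolation=cv2.INTER_CUBIC))
E
```

```text
21.85 r 0.142 phi -174.2 psi 96.9 z 0.1944 Ftool [ 0.   0.5 -1.1]
[0.4367486  0.03690688 0.19443563]
```

View pics/w28.png

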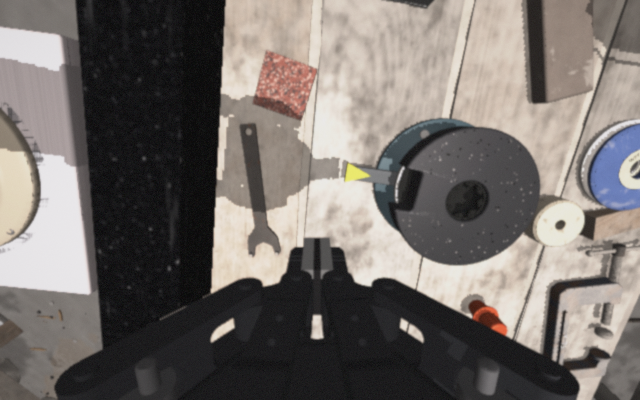

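View pics/s28c.png

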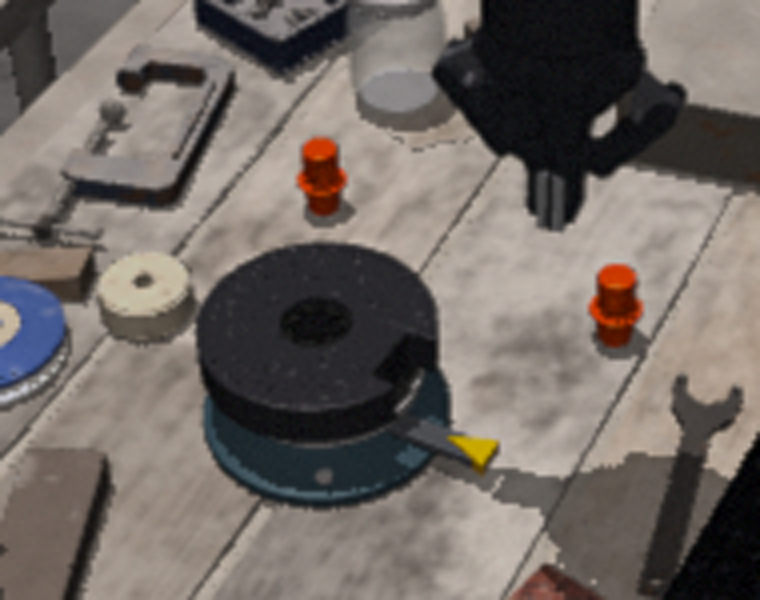

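View pics/t28.png

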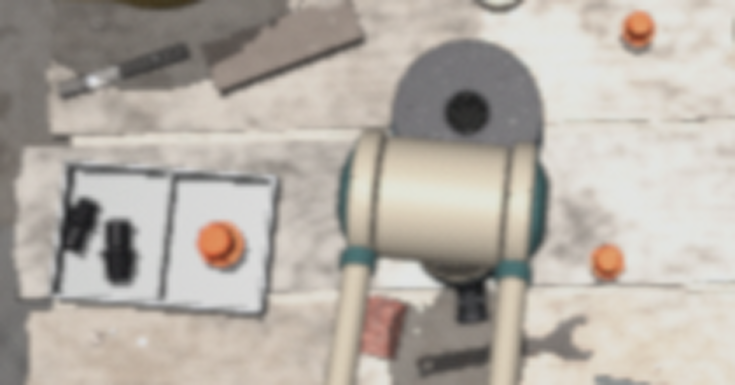

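Run:
```python
import cv2
w=cv2.imread('pics/w28.png');cv2.imwrite('pics/w28c.png',cv2.resize(w[105:275,335:545],None,fx=3.5,fy=3.5,interpolation=cv2.INTER_CUBIC))
```

```text
(no output)
```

View pics/w28c.png

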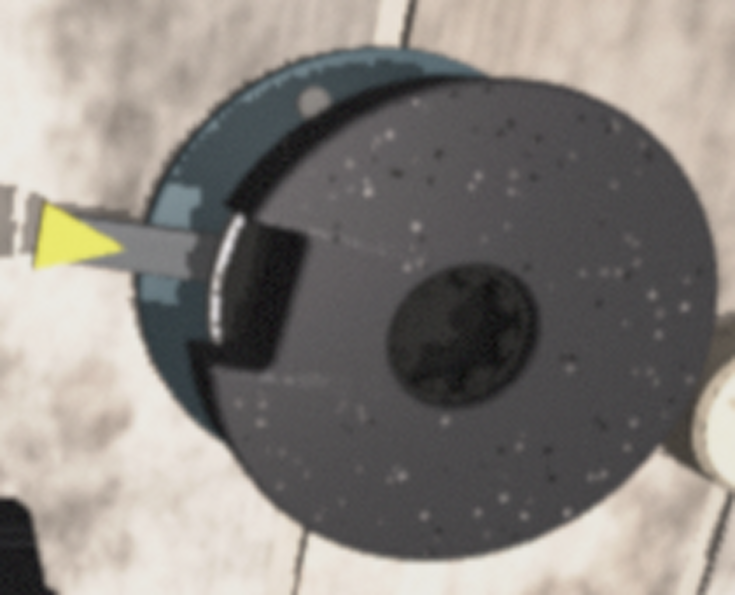

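Run:
```python
from h import *
import pickle
st=pickle.load(open('st28.pkl','rb')); C=cam('wrist',st)
f=lambda u,v,z: ray(C,(335+u/3.5,105+v/3.5),z)[:2]
an=lambda d:np.degrees(np.arctan2(d[1],d[0]))%360
p=f(464,335,.072); i1,i2,o1,o2=[f(*a,.072) for a in((308,233),(270,370),(258,220),(215,370))]
print('bore',p,'dir mid',an((i1+i2)/2-p),np.linalg.norm((i1+i2)/2-p),'normal',an(i1-i2),an(i2-i1),np.linalg.norm(i1-i2),'walls',an(o1-i1),an(o2-i2))
tip=f(123,248,.021);b=(f(45,202,.021)+f(35,268,.021))/2
print('tip',tip,'base',b,'dir arrow out',an(b-tip),'tip from T?',an(tip-np.array([.578,.0513])),np.linalg.norm(tip-b))
T=tip+ (tip-b)/np.linalg.norm(tip-b)*.082; print('T est',T, 'plinth offset',p-T)
```

```text
bore [0.58131578 0.0491582 ] dir mid 176.42352776549248 0.05007811287783431 normal 87.30876435327991 267.3087643532799 0.03908793496785135 walls 172.59349250584938 186.92535793435846
tip [0.49477262 0.0529711 ] base [0.46774055 0.05382615] dir arrow out 178.18828751270124 tip from T? 178.8497261301147 0.02704558722895167
T est [0.57673163 0.05037867] plinth offset [ 0.00458415 -0.00122047]
```

```bash
python3 -c "
from rig import manip
s=manip.get_state();print(s['clock'],s['contact_force'],abs(s['qd']).max());print(manip.sign_off())"
```

```text
22.0 [ 0.07255874 -0.44341871  0.48206271] 0.012370698293225643
the job is handed in; nothing more can be done
None
```

The job is handed in at 22.0 s of the 72 s allowed. The bung is in the empty half of the tray and the cut-out faces the pointer.

- **Rocking:** The first tries, gripping the full length of the knob, did not lean the bung and slid the plinth about 7 mm sideways. I regripped only the top of the knob at 20 N. The bung then leaned about +0.07, −0.07 and +0.09 rad while still low in the bore, and walked out over repeated strokes. The plinth stayed down throughout.
- **Tray:** The bung stands upright and released in the empty half, seen in the scene, top and wrist views.
- **Cut-out:** I turned it about 100° with the shut fingers in the cut-out. The last wrist view puts it at about 177° and the pointer at 178–179°. That is 1–2° off against the 7° limit.
- **Plinth:** It looks flat in the scene view and sits about 5 mm off the turntable's axis, against the 20 mm limit.
- **Bystanders:** None was touched or looked moved, and the arm stands clear at about zero force.

The lean angles come from the wrist camera, with about 0.02 rad of bias that I corrected. The first one is only just above the 0.06 rad needed, and the later strokes clearly leaned further. No check failed at the end. The cameras disagreed by about 5 mm on the axis position, so I worked from the wrist view.

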